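# Load and start the board dryer

### The job

Closing time at the pastry counter: switch the dryer off by pulling its lever all the way back towards the robot's side of the control box. Then stand every wooden board on its short end in the drying rack, one to a slot and right down on the rack's floor; after that push the red-handled locking pin right through both yellow eyes of the bracket in front of the rack, and last of all set the lever straight up, which is half power. Leave the jar, the mug and the bowl where they are.

Things in the scene. Friction and masses are not known exactly. Their poses are not given: they have to be found in the camera images.
- rack: Fixed drying rack: aluminium base 100 (x) by 235 (y) by 20 mm high, on it 7 white fins in a row along y, 32 mm apart, each 13 mm thick, 36 mm long in x, pointed, 71 mm high over the table. Between them 6 slots 19 mm wide; rails 68 mm high close both x ends, 60 mm apart. Origin: centre of the underside; z up. A board on end has its centre 75 mm above the table. The pin bracket is on the -x side.
- slot0 (a point): Centre of the floor of rack slot 0 (the one at the -y end), 20 mm above the table, axes as the rack's.
- slot1 (a point): Centre of the floor of rack slot 1 (counted from the -y end), 20 mm above the table, axes as the rack's.
- slot2 (a point): Centre of the floor of rack slot 2 (counted from the -y end), 20 mm above the table, axes as the rack's.
- slot3 (a point): Centre of the floor of rack slot 3 (counted from the -y end), 20 mm above the table, axes as the rack's.
- slot4 (a point): Centre of the floor of rack slot 4 (counted from the -y end), 20 mm above the table, axes as the rack's.
- slot5 (a point): Centre of the floor of rack slot 5 (the one at the +y end), 20 mm above the table, axes as the rack's.
- eyes (a point): Point midway between the bracket's two eyes, 35 mm above the table, 95 mm to -x of the rack's origin; axes as the rack's. The eyes are 15 mm round holes along y in two yellow upright plates, 44 mm wide, 6 mm thick, tops 62 mm above the table, mid-planes 30 mm to either side in y. The pin may enter from either end; right through: its tip 12 mm or more past the second plate.
- board0: Wooden pastry board, a slab 110 mm (its x) by 50 mm (its y) by 14 mm (its z), about 90 g, lying flat at first. Origin: its centre. All are alike; some are absent. It can be taken across its width with the gripper tilted 45 degrees along its length, and stood on end by turning the gripper to 45 degrees the other way.
- board1: Wooden pastry board, a slab 110 mm (its x) by 50 mm (its y) by 14 mm (its z), about 90 g, lying flat at first. Origin: its centre. All are alike; some are absent. It can be taken across its width with the gripper tilted 45 degrees along its length, and stood on end by turning the gripper to 45 degrees the other way.
- board2: Wooden pastry board, a slab 110 mm (its x) by 50 mm (its y) by 14 mm (its z), about 90 g, lying flat at first. Origin: its centre. All are alike; some are absent. It can be taken across its width with the gripper tilted 45 degrees along its length, and stood on end by turning the gripper to 45 degrees the other way.
- board3: Wooden pastry board, a slab 110 mm (its x) by 50 mm (its y) by 14 mm (its z), about 90 g, lying flat at first. Origin: its centre. All are alike; some are absent. It can be taken across its width with the gripper tilted 45 degrees along its length, and stood on end by turning the gripper to 45 degrees the other way.
- pin: Locking pin, about 120 g: a red square handle 44 mm long (x), 22 mm by 22 mm, with a steel rod of 10 mm diameter that stands out 100 mm from its +x face and is tapered over the last 6 mm. Origin: centre of the handle, on the rod's axis (11 mm above the table when lying). x points along the rod to its tip. It lies flat on its handle.
- pin_tip (a point): The free end of the pin's rod, 122 mm from the handle's centre.
- lever_base: Fixed grey control box of the dryer's lever, 70 mm (x) by 50 mm (y) by 25 mm high. Origin: centre of its underside, on the table. The lever swings in its x-z plane, about a pivot parallel to its y axis, 22 mm above the origin. Its -x side faces the robot roughly.
- lever (a joint): Angle of the black lever on the control box, rad: 0 is fully back (leaning 40 degrees to the box's -x side): off; 0.7 is straight up: half power (to within 0.12); 1.4 is fully forward (leaning 40 degrees to +x): full. It stays where it is left and moves easily.
- lever_tip (a point): Centre of the 26 mm black ball at the lever's free end, 90 mm from its pivot; the stem is 10 mm thick.
- jar: Bystander: closed jar, 64 mm across, 90 mm high; origin at the centre of its underside.
- mug: Bystander: white mug, 80 mm across, 85 mm high; origin at the centre of its underside.
- bowl: Bystander: blue bowl, 110 mm across, 50 mm high; origin at the centre of its underside.
Not all that is in view belongs to the job. What is shaped like the lever_base but orange or purple is not meant. Leave any pink look-alike of the board3 alone.

How it is judged:
On the way, in this order (a step that is already met when the one before it is completed fails the run):
1. the lever is pulled fully back to off (value of joint lever below 0.12 rad), for 0.2 s.
2. every board stands on end in a rack slot, released, with the lever still off (x of board0 in the frame of rack between -0.02 and 0.02 m and y of board0 in the frame of rack between -0.1 and 0.1 m and z of board0 in the frame of rack between 0.065 and 0.083 m and angle between the x axis of each of board0, board1, board2, board3 and the z axis of rack, either way round below 0.25 rad and angle between the z axis of each of board0, board1, board2, board3 and the y axis of rack, either way round below 0.3 rad and linear speed of each of board0, board1, board2, board3 below 0.08 m/s and contact force between each of board0, board1, board2, board3 and the fingers below 0.1 N and x of board1 in the frame of rack between -0.02 and 0.02 m and y of board1 in the frame of rack between -0.1 and 0.1 m and z of board1 in the frame of rack between 0.065 and 0.083 m and x of board2 in the frame of rack between -0.02 and 0.02 m and y of board2 in the frame of rack between -0.1 and 0.1 m and z of board2 in the frame of rack between 0.065 and 0.083 m and x of board3 in the frame of rack between -0.02 and 0.02 m and y of board3 in the frame of rack between -0.1 and 0.1 m and z of board3 in the frame of rack between 0.065 and 0.083 m and value of joint lever below 0.3 rad), for 0.2 s.
3. the pin is through both eyes, with the lever still off (((y of pin_tip in the frame of eyes above 0.045 m and y of pin in the frame of eyes below -0.03 m) or (y of pin_tip in the frame of eyes below -0.045 m and y of pin in the frame of eyes above 0.03 m)) and angle between the x axis of pin and the y axis of rack, either way round below 0.2 rad and x of pin_tip in the frame of eyes between -0.015 and 0.015 m and z of pin_tip in the frame of eyes between -0.015 and 0.018 m and value of joint lever below 0.3 rad), for 0.2 s.
4. the lever is set straight up (value of joint lever between 0.58 and 0.82 rad), for 0.2 s.
At the end, for the whole second after the job is handed in: Every board stands upright (0.25 rad) on its short end, within 20 mm of the middle of a rack slot and 8 mm of its floor, at rest and released; the pin is through both eyes, its tip 12 mm or more past the second plate; the lever is straight up within 0.12 rad (all of step 4 and x of board0 in the frame of rack between -0.02 and 0.02 m and y of board0 in the frame of rack between -0.1 and 0.1 m and z of board0 in the frame of rack between 0.065 and 0.083 m and angle between the x axis of each of board0, board1, board2, board3 and the z axis of rack, either way round below 0.25 rad and angle between the z axis of each of board0, board1, board2, board3 and the y axis of rack, either way round below 0.3 rad and linear speed of each of board0, board1, board2, board3, pin below 0.08 m/s and contact force between each of board0, board1, board2, board3, pin and the fingers below 0.1 N and x of board1 in the frame of rack between -0.02 and 0.02 m and y of board1 in the frame of rack between -0.1 and 0.1 m and z of board1 in the frame of rack between 0.065 and 0.083 m and x of board2 in the frame of rack between -0.02 and 0.02 m and y of board2 in the frame of rack between -0.1 and 0.1 m and z of board2 in the frame of rack between 0.065 and 0.083 m and x of board3 in the frame of rack between -0.02 and 0.02 m and y of board3 in the frame of rack between -0.1 and 0.1 m and z of board3 in the frame of rack between 0.065 and 0.083 m and ((y of pin_tip in the frame of eyes above 0.045 m and y of pin in the frame of eyes below -0.03 m) or (y of pin_tip in the frame of eyes below -0.045 m and y of pin in the frame of eyes above 0.03 m)) and angle between the x axis of pin and the y axis of rack, either way round below 0.2 rad and x of pin_tip in the frame of eyes between -0.015 and 0.015 m and z of pin_tip in the frame of eyes between -0.015 and 0.018 m); the robot touches nothing.
It fails at once if the jar is moved more than 40 mm or tipped over (distance of jar from where it was at the start of the episode above 0.04 m or angle between jar's own z axis and vertical above 0.7 rad).
It fails at once if the mug is moved more than 40 mm or tipped over (distance of mug from where it was at the start of the episode above 0.04 m or angle between mug's own z axis and vertical above 0.7 rad).
It fails at once if the bowl is moved more than 40 mm or tipped over (distance of bowl from where it was at the start of the episode above 0.04 m or angle between bowl's own z axis and vertical above 0.7 rad).
Of board0, board1, board2, board3 only 2 to 4 are there at a start; the rules pass over those that are not, and their reading is None.
At some moment in a run one of board0, board1, board2, board3, pin may be knocked a few centimetres aside while the robot is not near it.
Once in a run the grip may slacken for a moment while it holds something.
It also fails if it takes over 210 s, if anything falls off the work surface, if the arm or the gripper's body presses on something with over 40 N, if the wrist force passes 120 N, or if a joint passes its speed limit or range.

### The arm

A 7-joint arm with a two-finger parallel gripper is mounted at the origin on the work surface. World frame = base frame: x ahead of the robot, y to its left, z up, the work surface at z = 0. Lengths are in m, angles in rad, forces in N, time in s.
With the tool pointing down it reaches from about 0.35 to 0.9 m from the base axis. Payload 8.1 kg.
Tool frame: the origin (TCP) lies on the centre line of the jaws, within the pads' length; the fingertips stand 11 mm ahead of it and the grasp point (between the pads) lies 8 mm behind it (arm.nose_length is the distance from the TCP to the fingertips, in m); z points along the fingers, y is the line along which they close (so a half turn about z gives the same grasp; the last joint's range is limited). The gripper opens to 92 mm and grips with 3 to 60 N. Pads are 19 mm wide; open, the fingers measure 130 mm over their backs; the gripper's body (75 mm by 190 mm) begins 47 mm behind the grasp point.
Start: joints at [-1.339, 0.434, 0.025, 1.573, -0.012, 1.134, -0.075], TCP at [0.205, 0.59, 0.238] pointing down, gripper open.
Joint ranges: [-2.62, 2.62], [-0.44, 2.09], [-1.27, 1.32], [0.08, 2.57], [-1.32, 4.46], [0.12, 2], [-2.74, 2.74]. Speed limits (rad/s): [2.22, 2.22, 3.01, 3.01, 3.14, 3.14, 3.14].

### API

Orientations are given as a rotation vector (axis times angle).
In Python, from cell import arm gives the robot as it stands.
- The arm moves only by the tool jog_arm, never from a script. Its argument "moves" is a list of rows, each a list of 4 numbers: the shift along the tool's x, y, z in m, then the turn about the tool's z in rad. In form: [[tx, ty, tz, spin], ...]. A call has 1 to 20 rows; each row is the pose to reach, as a shift and turn from the pose commanded when the call began, along the tool's axes at that moment; what a row does not reach only later rows make up. A row lasts 1/8 s, in which the tool goes at most 62.5 mm and 10.7 degrees, less where a joint would pass 70% of its speed; a pose out of reach is approached as far as the arm can. A call with a gripper value outside its range is refused whole. "hand" is the finger opening in m, from 0 to 0.0918, set as the call begins (left out, the last holds). The fingers move at their own pace and stop on an object; "newtons" is the grip in N (left out, the last holds). Time passes only in rows, so rows that repeat a pose let the fingers close. It gives the time, the measured TCP pose, the force, the opening and the grip force at its end, in the units of the state.
- arm.observe(): the state, without advancing time (a new reading comes with each control period).
- arm.get_image(name): name is "scene" or "top" or "wrist"; returns a dict with "color" (384x512x3 uint8, red, green, blue), "z_map" (384x512 float32, m along the optical axis (not along the pixel's ray), 0 where there is no reading), "fx", "fy", "cx", "cy" (pixels), "rvec" (rotation vector, rad) and "tvec" (3), from world to camera coordinates, as OpenCV has them. Camera axes: x right, y down, z forward; pixel columns grow to the right and rows downward; lengths in m; the calibration is good to about 2 mm. A picture is of the moment at which its call begins.
- arm.sign_off(): hands the job in; it is judged then, once.
The state is a dict: "clock": time; "joints": joint angles; "dq": joint speeds; "joint_efforts": joint torques, N m; "position": TCP position; "ee_rot": TCP orientation; "force": force on the tool from outside, world axes, zero at the start; "ft_torque": the same for the moment, N m; "width": opening from 0.0 (shut) to 1.0 (fully open); "gripper_force": force on a finger pad.
Only numpy, scipy, OpenCV 4.12 (cv2) and the standard library are available. Lean on these libraries where they do the work, as an engineer would, in place of code of your own. Each camera call takes 0.05 s, during which the arm holds its last target. There are 200 camera calls.

## Working session

There is one attempt and no reset: what is moved stays moved. The work goes in short steps, Python scripts to look and compute and a tool call to move; the robot and the scene stay as the last step left them, time stands still between calls to the robot, and variables do not carry over. Pictures are saved under pics/ and viewed, at most 14 in all, crops included, and the job is handed in when it is done.

Besides the shell and the picture viewer there is one more tool, called after ">>>" in YAML: its name, and indented under it one key for each argument. jog_arm: Moves the arm, as the interface text tells. Its arguments: {"type":"object","properties":{"moves":{"type":"array"},"hand":{"type":"number"},"newtons":{"type":"number"}},"required":["moves"]}

```bash
mkdir -p pics; ls; cat > h.py <<'E'
import numpy as np, cv2
from cell import arm
from scipy.spatial.transform import Rotation as R
def cam(n):
    d=arm.get_image(n); d['R']=cv2.Rodrigues(np.array(d['rvec'],float))[0]; d['t']=np.array(d['tvec'],float).ravel(); return d
def save(d,f,box=None,s=1):
    im=cv2.cvtColor(d['color'],cv2.COLOR_RGB2BGR)
    if box: im=im[box[1]:box[3],box[0]:box[2]]
    cv2.imwrite('pics/'+f,cv2.resize(im,None,fx=s,fy=s,interpolation=cv2.INTER_CUBIC))
def cloud(d):
    v,u=np.mgrid[0:384,0:512]; z=d['z_map']
    p=np.stack([(u-d['cx'])/d['fx']*z,(v-d['cy'])/d['fy']*z,z],-1)
    P=(p-d['t'])@d['R']; P[z<=0]=np.nan; return P
def ray(d,u,v,h):
    c=-d['R'].T@d['t']; r=d['R'].T@np.array([(u-d['cx'])/d['fx'],(v-d['cy'])/d['fy'],1.]); return c+r*(h-c[2])/r[2]
def totool(target):
    s=arm.observe(); M=R.from_rotvec(s['ee_rot']).as_matrix(); return M.T@(np.array(target)-s['position'])
E
python3 - <<'E'
from h import *
for n in ('top','scene'):
    d=cam(n); save(d,n+'0.png',s=1.5); print(n,-d['R'].T@d['t'],d['R'][2],d['fx'])
s=arm.observe(); print(s); print(R.from_rotvec(s['ee_rot']).as_matrix().round(3))
E
```

```text
pics
top [0.37182368 0.02902688 1.31187472] [ 0.15784661  0.01346532 -0.98737183] 459.74460785544966
scene [ 1.40384225 -0.26607692  0.76889939] [-0.74297927  0.25508524 -0.61879991] 368.044755788833
{'clock': 0.1, 'joints': array([-1.33860146,  0.43514543,  0.02500905,  1.57400193, -0.01158953,
        1.13403739, -0.07510215]), 'dq': array([-5.87211531e-05, -1.44670981e-03,  2.26315326e-03, -2.55462468e-03,
       -1.27661912e-03,  1.48068310e-03,  6.98098302e-04]), 'joint_efforts': array([ 1.97304369e-03, -6.69122601e+01,  9.87158194e-01, -3.15149152e+01,
       -6.06235117e-02,  3.72738868e-02,  1.01140643e-04]), 'position': array([0.20528263, 0.5898445 , 0.23703038]), 'ee_rot': array([-5.23581048e-01, -3.09756650e+00,  2.26924907e-03]), 'force': array([-1.11766737, -0.0980169 , -0.10560187]), 'ft_torque': array([-0.01366604, -0.02290482,  0.041903  ]), 'gripper_force': 0.0, 'width': 0.9993141435834155}
[[-0.944  0.329 -0.   ]
 [ 0.329  0.944 -0.001]
 [-0.    -0.001 -1.   ]]
```

View pics/top0.png

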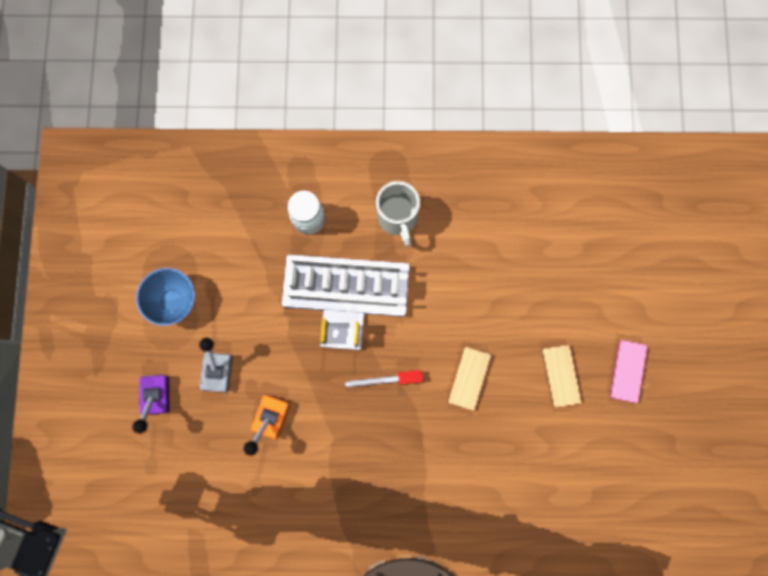

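View pics/scene0.png

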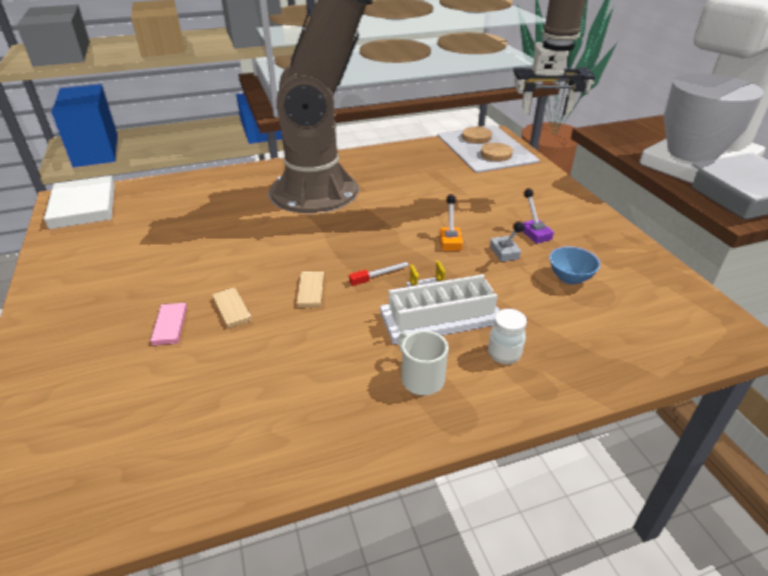

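Top view (1.5x pixels): two wooden boards at (470,378) and (562,376). The one at (629,371) is pink, so it is the look-alike. The pin's handle is at (411,378) with its tip to the left, and the rack is at (346,285) with the bracket at (342,330). Control boxes are grey at (215,372), orange at (270,417) and purple at (153,394). The grey one fits the description, and its ball at (206,345) leans forward. I'll confirm it in a crop while measuring.

```bash
cat > m.py <<'E'
from h import *
def rect(d,mask,h,k=3,amin=60):
    cs,_=cv2.findContours(cv2.morphologyEx(mask.astype(np.uint8),cv2.MORPH_OPEN,np.ones((k,k))),cv2.RETR_EXTERNAL,cv2.CHAIN_APPROX_NONE)
    out=[]
    for c in cs:
        if cv2.contourArea(c)<amin: continue
        w=np.array([ray(d,*p[0],h)[:2] for p in c],np.float32)
        r=cv2.minAreaRect(w*1000); b=cv2.boxPoints(r)
        e=b[1]-b[0]; f=b[2]-b[1]; l=e if np.hypot(*e)>np.hypot(*f) else f
        out.append((c.mean((0,1)).round(),np.array(r[0]).round(1),np.sort(r[1]).round(1),round(float(np.degrees(np.arctan2(l[1],l[0]))%180),1)))
    return out
def masks(d):
    hsv=cv2.cvtColor(d['color'],cv2.COLOR_RGB2HSV); return hsv[...,0],hsv[...,1],hsv[...,2]
E
python3 - <<'E'
from m import *
d=cam('top'); save(d,'lev.png',(80,200,220,320),5); P=cloud(d); H,S,V=masks(d)
z=P[...,2]; print('table z',np.nanmedian(z[200:300,200:400]))
print('boards',rect(d,(H>12)&(H<25)&(S>60)&(S<135)&(V>190)&(z<.05),.014))
print('red',rect(d,((H<5)|(H>174))&(S>180)&(V>120),.022))
print('yellow',rect(d,(H>20)&(H<32)&(S>180)&(V>120),.062,1,5))
print('rack high',rect(d,(z>.055)&(z<.085)&(S<40)&(P[...,0]>.45),.068,3,40))
print('rack base',rect(d,(z>.012)&(z<.03)&(S<50)&(P[...,0]>.3),.02,1,40))
print('grey box',rect(d,(z>.018)&(z<.04)&(S<70)&(P[...,0]<.6),.025,3,40))
print('black',rect(d,(V<50)&(z>.06)&(P[...,0]>.2),.09,3,20))
for n,h in (('jar',.09),('mug',.085)): print(n,rect(d,(z>.075)&(z<.1)&(S<60)&(P[...,0]>.5),h,3,40))
# pin axis
m=(z>.006)&(z<.03)&(S<70)&(P[...,0]>.25)&(P[...,0]<.5); print('rod',rect(d,m,.015,1,20))
b=(V<60)&(z>.06)
n,l,st,c=cv2.connectedComponentsWithStats(b.astype(np.uint8))
for i in range(1,n):
    if st[i,4]>15: print(c[i],st[i,4],np.nanmedian(P[l==i],0).round(3))
E
```

```text
table z -0.0008536484794917872
boards [(array([313., 253.]), array([ 451.2, -111. ]), array([ 52.7, 112.7]), 162.9), (array([374., 250.]), array([ 458. , -284.1]), array([ 52.2, 112.5]), 10.2)]
red [(array([273., 251.]), array([451.9,  -1.9]), array([21.4, 41.6]), 97.8)]
yellow [(array([215., 220.]), array([530.7, 160.4]), array([ 5.5, 35.9]), 1.6)]
rack high [(array([263., 189.]), array([618.9,  29.8]), array([11. , 33.7]), 0.6), (array([252., 188.]), array([620.3,  61.4]), array([12.7, 37.2]), 173.9), (array([240., 188.]), array([622.5,  93.3]), array([11.1, 36.6]), 1.0), (array([229., 186.]), array([624.9, 125. ]), array([13.8, 36.6]), 0.6), (array([217., 186.]), array([627.4, 155.7]), array([13.8, 36.6]), 0.6), (array([206., 185.]), array([628.5, 188.7]), array([13.8, 33.8]), 0.6), (array([194., 184.]), array([631. , 219.4]), array([13.9, 33.9]), 0.6), (array([269., 153.]), array([719.4,  15.7]), array([15.5, 39.5]), 12.6), (array([205., 147.]), array([736.1, 192.2]), array([22.1, 52.5]), 113.2), (array([262., 125.]), array([802.2,  34. ]), array([20.5, 61.2]), 99.9)]
rack base [
[... 534 characters left out ...]
ay([167., 298.]), array([321.5, 277.5]), array([15.6, 15.7]), 92.5), (array([ 93., 284.]), array([356.2, 474.3]), array([15.8, 18.3]), 3.9), (array([138., 229.]), array([501.7, 363.4]), array([16.1, 16.5]), 90.7)]
jar [(array([202., 137.]), array([757.6, 201.2]), array([52.6, 54.7]), 1.7)]
mug [(array([202., 137.]), array([759.2, 201.9]), array([52.8, 54.9]), 1.7)]
rod [(array([247., 254.]), array([442.5,  71.2]), array([ 9.6, 99. ]), 97.0), (array([142., 247.]), array([456.1, 366.1]), array([53.4, 69.6]), 176.8)]
[137.46 229.4 ] 50 [0.499 0.359 0.109]
[ 93.         283.64150943] 53 [0.355 0.471 0.099]
[166.82 298.38] 50 [0.322 0.276 0.1  ]
[ 22.18100559 364.39106145] 895 [0.193 0.521 0.332]
```

View pics/lev.png

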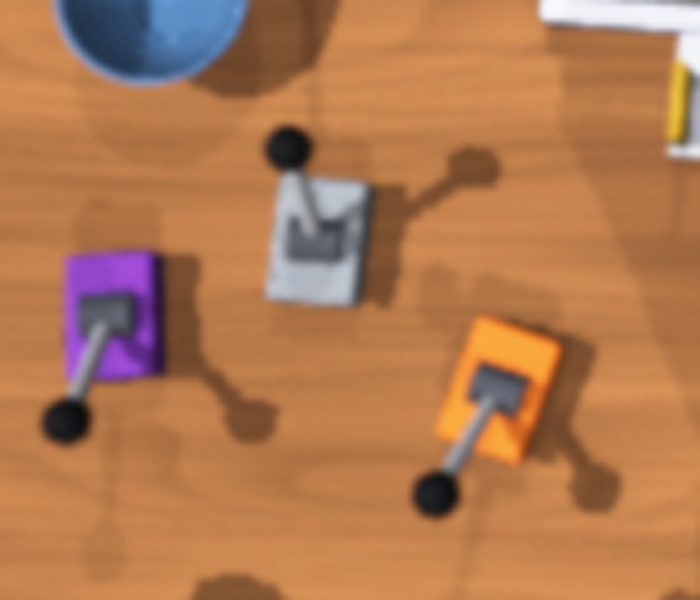

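The crop shows the grey box at about (318,243), between the purple and orange ones, with its black ball at (288,148) leaning forward. The grey one is the target. I'll go above its ball, descend and grip it.

>>> jog_arm:
  moves:
    - [-0.06,-0.02,0,-0.08]
    - [-0.12,-0.04,0,-0.16]
    - [-0.18,-0.06,0,-0.265]
    - [-0.24,-0.08,0,-0.265]
    - [-0.3,-0.1,0,-0.265]
    - [-0.3535,-0.119,0.037,-0.265]
    - [-0.3535,-0.119,0.037,-0.265]
    - [-0.3535,-0.119,0.037,-0.265]
    - [-0.3535,-0.119,0.037,-0.265]
    - [-0.3535,-0.119,0.037,-0.265]
    - [-0.3535,-0.119,0.08,-0.265]
    - [-0.3535,-0.119,0.12,-0.265]
    - [-0.3535,-0.119,0.146,-0.265]
    - [-0.3535,-0.119,0.146,-0.265]
    - [-0.3535,-0.119,0.146,-0.265]
  hand: 0.05
  newtons: 8

```text
clock: 2.02
position: [0.5005, 0.3627, 0.0931]
ee_rot: [0.109, 3.138, 0.002]
force: [0.3, 0.3, 1.2]
width: 0.549
gripper_force: 0.0
```

>>> jog_arm:
  moves:
    - [0,0,0,0]
    - [0,0,0,0]
    - [0,0,0,0]
    - [0,0,0,0]
    - [0.015,0,-0.006,0]
    - [0.03,0,-0.01,0]
    - [0.046,0,-0.012,0]
    - [0.06,0,-0.011,0]
    - [0.075,0,-0.007,0]
    - [0.09,0,0,0]
    - [0.1,0,0.005,0]
    - [0.105,0,0.008,0]
    - [0.109,0,0.01,0]
    - [0.109,0,0.01,0]
    - [0.109,0,0.01,0]
  hand: 0
  newtons: 8

```text
clock: 3.9
position: [0.3933, 0.37, 0.0824]
ee_rot: [0.111, 3.136, 0.004]
force: [8.6, 4.7, 0.3]
width: 0.275
gripper_force: 8.0
```

>>> jog_arm:
  moves:
    - [0,0,0,0]
    - [0,0,0,0]
    - [0,0,-0.05,0]
    - [0,0,-0.1,0]
    - [0,0,-0.15,0]
    - [-0.005,-0.05,-0.17,0.1]
    - [-0.01,-0.1,-0.17,0.2]
    - [-0.015,-0.15,-0.17,0.227]
    - [-0.02,-0.2,-0.17,0.227]
    - [-0.03,-0.26,-0.17,0.227]
    - [-0.035,-0.32,-0.17,0.227]
    - [-0.04,-0.38,-0.17,0.227]
    - [-0.045,-0.43,-0.17,0.227]
    - [-0.0495,-0.468,-0.17,0.227]
    - [-0.0495,-0.468,-0.17,0.227]
    - [-0.0495,-0.468,-0.17,0.227]
    - [-0.0495,-0.468,-0.17,0.227]
  hand: 0.07

```text
clock: 6.02
position: [0.4078, -0.0998, 0.2514]
ee_rot: [-0.461, -3.107, -0.0]
force: [0.3, 0.7, -0.4]
width: 0.766
gripper_force: 0.0
```

```bash
python3 - <<'E'
from m import *
d=cam('top'); P=cloud(d); H,S,V=masks(d); z=P[...,2]
b=(V<60)&(z>.06)&(P[...,0]<.7)
n,l,st,c=cv2.connectedComponentsWithStats(b.astype(np.uint8))
for i in range(1,n):
    if 15<st[i,4]<100: print(c[i],st[i,4],np.nanmedian(P[l==i],0).round(3))
d=cam('wrist'); save(d,'w1.png'); P=cloud(d); H,S,V=masks(d); z=P[...,2]
print(-d['R'].T@d['t'],d['R'].round(2))
print('boards',rect(d,(H>12)&(H<25)&(S>60)&(S<135)&(V>170)&(z<.05)&(z>.006),.014,3,400))
print('red',rect(d,((H<5)|(H>174))&(S>150)&(V>100),.022,3,200))
s=arm.observe(); print(s['joints'].round(2),s['position'])
E
```

```text
[133.64705882 267.52941176] 51 [0.398 0.366 0.1  ]
[293.38235294 267.23529412] 34 [ 0.399 -0.036  0.33 ]
[313.5        283.46666667] 30 [ 0.368 -0.044  0.649]
[ 93.08 283.62] 50 [0.355 0.471 0.099]
[166.97916667 298.375     ] 48 [0.322 0.275 0.099]
[ 0.32819152 -0.07473324  0.39827426] [[ 0.29  0.96  0.  ]
 [ 0.91 -0.28  0.31]
 [ 0.29 -0.09 -0.95]]
boards [(array([258., 198.]), array([ 450.1, -111. ]), array([ 49., 109.]), 162.9)]
red [(array([348., 175.]), array([448.1,  -0.7]), array([25.5, 43.5]), 97.3)]
[-0.32  0.07  0.47  2.04 -0.04  1.04  1.44] [ 0.40801631 -0.10000748  0.25159897]
```

View pics/w1.png

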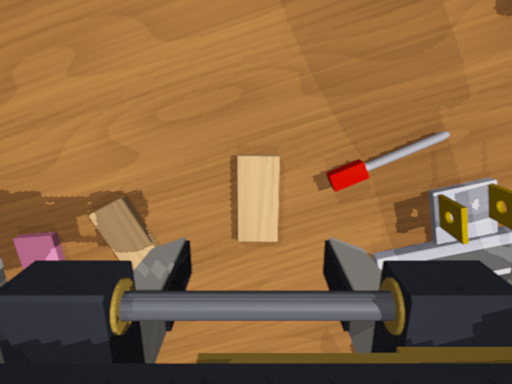

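The lever ball is now at (0.398, 0.366), which is fully back. In the wrist view board A is centred at (258,198) and lies between the fingers. I can't tilt the tool with these moves. So I'll grip the board lightly near its near end and lift, letting it pivot and hang.

>>> jog_arm:
  moves:
    - [0.001,0.002,0.06,0]
    - [0.001,0.002,0.12,0]
    - [0.001,0.002,0.18,0]
    - [0.001,0.002,0.22,0]
    - [0.001,0.002,0.238,0]
    - [0.001,0.002,0.238,0]
    - [0.001,0.002,0.238,0]
  hand: 0.07

```text
clock: 7.0
position: [0.4079, -0.0984, 0.0136]
ee_rot: [-0.463, -3.107, -0.0]
force: [-0.6, -0.2, -0.9]
width: 0.758
gripper_force: 0.0
```

>>> jog_arm:
  moves:
    - [0,0,0,0]
    - [0,0,0,0]
    - [0,0,0,0]
    - [0,0,0,0]
    - [0,0,-0.01,0]
    - [0,0,-0.02,0]
    - [0,0,-0.04,0]
    - [0,0,-0.07,0]
    - [0,0,-0.1,0]
    - [0,0,-0.13,0]
    - [0,0,-0.16,0]
    - [0,0,-0.16,0]
    - [0,0,-0.16,0]
    - [0,0,-0.16,0]
  hand: 0.03
  newtons: 4

```text
clock: 8.75
position: [0.407, -0.0987, 0.173]
ee_rot: [-0.464, -3.105, 0.0]
force: [0.5, -0.2, -0.4]
width: 0.544
gripper_force: 4.0
```

```bash
python3 - <<'E'
from m import *
d=cam('scene'); save(d,'s2.png',(150,60,370,260),3.5)
s=arm.observe(); print(s['position'],s['force'],s['width'])
d=cam('wrist'); P=cloud(d); H,S,V=masks(d); z=P[...,2]
m=(H>12)&(H<25)&(S>40)&(S<150)&(V>120)&(z>.02)&(abs(P[...,0]-.45)<.15)&(abs(P[...,1]+.1)<.06)
p=P[m]; print(len(p)); 
if len(p): print(np.nanmin(p,0),np.nanmax(p,0)); print(np.percentile(p[:,2],[5,25,50,75,95]))
E
```

```text
[ 0.40707852 -0.09874211  0.1729736 ] [-0.78098168 -0.50794048 -1.49963642] 0.5435205406091019
4308
[ 0.35618696 -0.14556301  0.09065489] [ 0.47049642 -0.04500744  0.25135521]
[0.11469081 0.16695188 0.17146144 0.17422785 0.1765619 ]
```

View pics/s2.png

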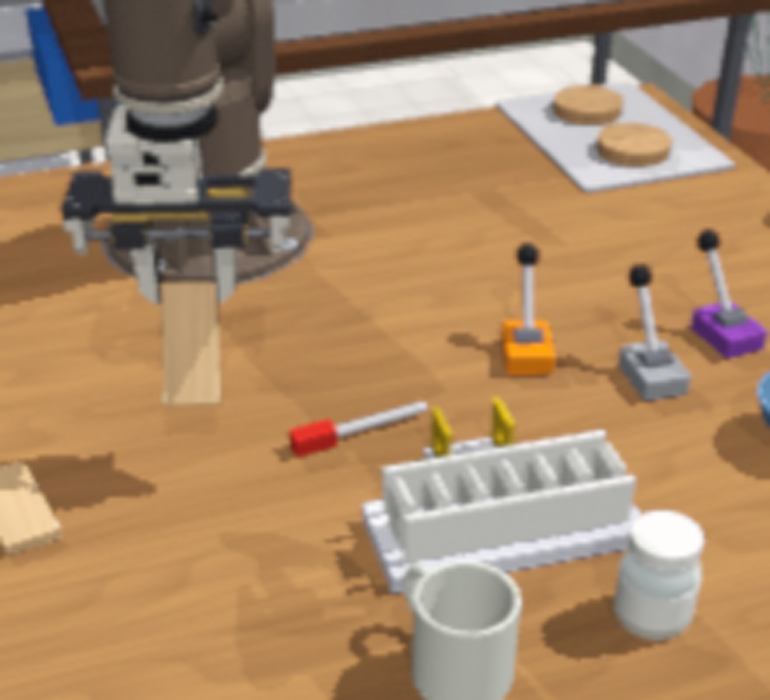

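The board has pivoted and hangs at a slant below the fingers: the face is at (190,340) and the lower edge at row 400. I'll measure the slant from the depth.

```bash
cat > tilt.py <<'E'
from m import *
def tilt(x0,x1,y0,y1,z0,z1,cams=('scene','wrist')):
    for n in cams:
        d=cam(n); P=cloud(d); H,S,V=masks(d); m=(H>10)&(H<25)&(S>50)&(S<150)&(V>110)
        for k,(a,b) in enumerate(((x0,x1),(y0,y1),(z0,z1))): m&=(P[...,k]>a)&(P[...,k]<b)
        m=cv2.erode(m.astype(np.uint8),np.ones((3,3)))>0
        p=P[m]
        if len(p)<15: print(n,'few',len(p)); continue
        c=np.median(p,0); q=p[np.linalg.norm(p-c,axis=1)<.08]; nv=np.linalg.svd(q-q.mean(0),full_matrices=False)[2][2]
        print(n,len(p),'c',c.round(3),'min',p.min(0).round(3),'max',p.max(0).round(3),'normal',nv.round(2),'elev of normal',np.degrees(np.arcsin(abs(nv[2]))).round(1))
E
python3 -c "
from tilt import *
tilt(.37,.55,-.16,-.06,.04,.19)"
```

```text
scene 463 c [ 0.436 -0.105  0.133] min [ 0.4   -0.134  0.09 ] max [ 0.474 -0.079  0.176] normal [ 0.76 -0.26  0.59] elev of normal 36.3
wrist 3741 c [ 0.403 -0.098  0.172] min [ 0.388 -0.134  0.099] max [ 0.465 -0.072  0.178] normal [ 0.7  -0.21  0.69] elev of normal 43.4
```

It hangs about 36° off vertical. I'll ease the grip to 3 N and bounce it so that gravity brings it further down.

>>> jog_arm:
  moves:
    - [0,0,0,0]
    - [0,0,-0.03,0]
    - [-0.02,0,0,0]
    - [0,0,-0.03,0]
    - [-0.02,0,0,0]
    - [0,0,-0.03,0]
    - [-0.02,0,0,0]
    - [0,0,-0.03,0]
    - [0,0,-0.03,0]
    - [0,0,-0.03,0]
  hand: 0.03
  newtons: 3

```text
clock: 10.2
position: [0.4081, -0.0987, 0.2038]
ee_rot: [0.464, 3.106, 0.001]
force: [-0.0, 0.3, -1.3]
width: 0.543
gripper_force: 3.0
```

```bash
python3 -c "
from tilt import *
tilt(.37,.55,-.16,-.06,.04,.22); print(arm.observe()['position'],arm.observe()['width'])"
```

```text
scene 450 c [ 0.417 -0.1    0.155] min [ 0.401 -0.122  0.1  ] max [ 0.433 -0.078  0.207] normal [ 0.94 -0.3   0.16] elev of normal 9.2
wrist 5042 c [ 0.402 -0.096  0.198] min [ 0.39  -0.121  0.098] max [ 0.419 -0.071  0.206] normal [-0.95  0.29 -0.07] elev of normal 3.8
[ 0.40795314 -0.09874716  0.20369603] 0.5439998517505212
```

It now hangs within about 7° of vertical. Next I'll carry it over slot 1, turning as it goes.

>>> jog_arm:
  moves:
    - [0,0,-0.03,0]
    - [0,0,-0.056,0.1]
    - [-0.02,0.03,-0.056,0.25]
    - [-0.04,0.06,-0.056,0.4]
    - [-0.06,0.09,-0.056,0.55]
    - [-0.08,0.12,-0.056,0.7]
    - [-0.1,0.15,-0.056,0.85]
    - [-0.12,0.18,-0.056,1.0]
    - [-0.14,0.21,-0.056,1.15]
    - [-0.1536,0.2302,-0.056,1.3]
    - [-0.1536,0.2302,-0.056,1.338]
    - [-0.1536,0.2302,-0.056,1.338]
    - [-0.1536,0.2302,-0.056,1.338]
  hand: 0.03
  newtons: 5

```text
clock: 11.92
position: [0.6215, 0.0754, 0.26]
ee_rot: [-2.291, -2.149, -0.001]
force: [-1.0, -0.3, 0.2]
width: 0.333
gripper_force: 0.0
```

```bash
python3 - <<'E'
from tilt import *
tilt(.56,.69,.02,.14,.09,.27); s=arm.observe();print(s['position'],s['width'],R.from_rotvec(s['ee_rot']).as_matrix().round(3)[:2].tolist(),s['joints'][6])
d=cam('wrist'); save(d,'w2.png'); P=cloud(d); H,S,V=masks(d); z=P[...,2]
print('fins',[r[:3] for r in rect(d,(z>.05)&(z<.085)&(S<50)&(P[...,0]>.5),.068,1,60)])
d=cam('top');P=cloud(d); H,S,V=masks(d); z=P[...,2]
print('fins',[r[:3] for r in rect(d,(z>.06)&(z<.085)&(S<50)&(P[...,0]>.5),.07,1,30)])
E
```

```text
scene 92 c [0.616 0.068 0.108] min [0.567 0.058 0.096] max [0.631 0.09  0.119] normal [ 0.1  -0.52 -0.85] elev of normal 58.1
wrist 251 c [0.616 0.067 0.092] min [0.611 0.042 0.09 ] max [0.619 0.089 0.094] normal [-0.31  0.01  0.95] elev of normal 72.0
[0.62165168 0.07578838 0.26010655] 0.3277533216246807 [[0.064, 0.998, 0.0], [0.998, -0.064, 0.001]] 0.02464028070171753
fins [(array([258., 213.]), array([619.2,  33.9]), array([17.4, 35. ])), (array([257., 186.]), array([621.7,  64.3]), array([16.5, 35.2])), (array([390., 215.]), array([762. ,  28.6]), array([ 85.5, 116.1])), (array([258., 156.]), array([623.7,  95.8]), array([14.6, 36.1])), (array([258., 126.]), array([625.6, 126. ]), array([13.8, 35.2])), (array([258.,  93.]), array([628.1, 157. ]), array([12.1, 35.2])), (array([258.,  58.]), array([630. , 188.5]), array([13.1, 36. ])), (array([290., 117.]), array([657.8, 123.3]), array([  7.6, 203.1])), (array([258.,  22.]), array([632. , 219.3]), array([14.8, 35. ])), (array([224.,  91.]), array([595.5, 156.4]), array([  7.4, 146.7])), (array([376.,  40.]), array([742.3, 196. ]), array([37.7, 60.7]))]
fins [(array([263., 189.]), array([618.5,  29.8]), array([11. , 33.6])), (array([270., 150.]), array([726.4,   5.2]), array([39.6, 47.8])), (array([275., 131.]), array([786.6,  -0.8]), array([16.1, 58.1]))]
```

View pics/w2.png

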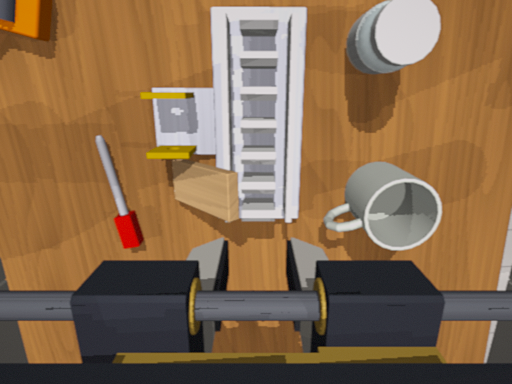

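The grip slackened and the board fell against the rack; it is at (205,190) in the wrist view. I'll let it settle and look again.

>>> jog_arm:
  moves:
    - [0,0,-0.06,0]
    - [0,0,-0.1,0]
    - [0,0,-0.1,0]
    - [0,0,-0.1,0]
    - [0,0,-0.1,0]
  hand: 0.07

```text
clock: 12.75
position: [0.6213, 0.0766, 0.3584]
ee_rot: [-2.29, -2.148, 0.003]
force: [0.8, 0.4, -0.6]
width: 0.758
gripper_force: 0.0
```

```bash
python3 - <<'E'
from tilt import *
d=cam('scene'); w=cam('wrist')
a=cv2.resize(d['color'][150:250,200:350],None,fx=4,fy=4,interpolation=2); b=cv2.resize(w['color'],(512,384))
c=np.zeros((592,800,3),np.uint8); c[:400,:600]=a; c[400:,:256]=cv2.resize(b,(256,192)); c[400:,260:516]=cv2.resize(b,(256,192))
cv2.imwrite('pics/s3.png',c[...,::-1])
tilt(.5,.69,-.02,.2,.026,.2)
E
```

```text
scene 55 c [0.594 0.053 0.09 ] min [0.58  0.031 0.073] max [0.6   0.077 0.097] normal [ 0.85 -0.05 -0.52] elev of normal 31.3
wrist 1308 c [0.572 0.06  0.073] min [0.535 0.033 0.028] max [0.599 0.084 0.095] normal [-0.74  0.06  0.67] elev of normal 42.3
```

View pics/s3.png

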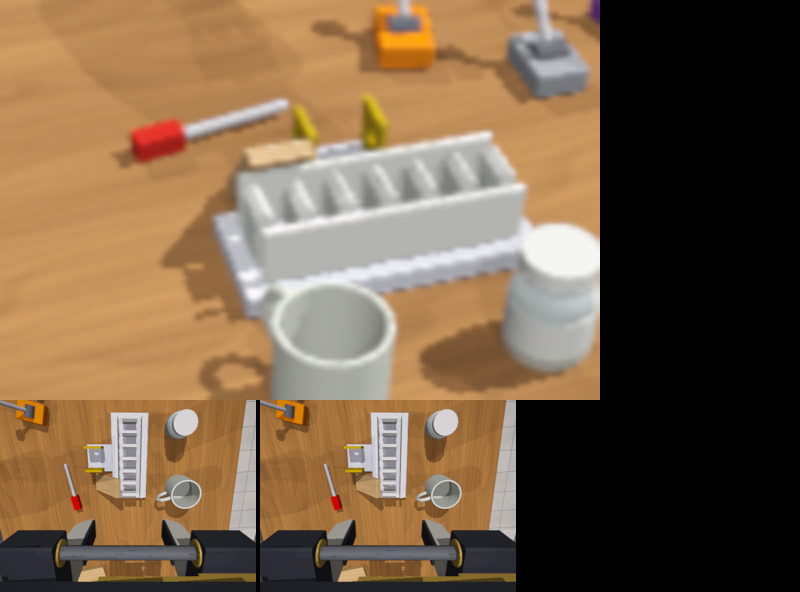

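Board A now leans on the rack's -x rail at roughly 45°, with its upper end near (0.60, 0.055, 0.09) and clear of the bracket. I'll grip that upper end across the width, just above the rail.

>>> jog_arm:
  moves:
    - [-0.0222,-0.0247,0.03,-0.18]
    - [-0.0222,-0.0247,0.06,-0.36]
    - [-0.0222,-0.0247,0.09,-0.54]
    - [-0.0222,-0.0247,0.12,-0.72]
    - [-0.0222,-0.0247,0.14,-0.9]
    - [-0.0222,-0.0247,0.16,-1.08]
    - [-0.0222,-0.0247,0.18,-1.26]
    - [-0.0222,-0.0247,0.18,-1.44]
    - [-0.0222,-0.0247,0.18,-1.555]
    - [-0.0222,-0.0247,0.2,-1.555]
    - [-0.0222,-0.0247,0.23,-1.555]
    - [-0.0222,-0.0247,0.255,-1.555]
    - [-0.0222,-0.0247,0.27,-1.555]
    - [-0.0222,-0.0247,0.2744,-1.555]
    - [-0.0222,-0.0247,0.2744,-1.555]
    - [-0.0222,-0.0247,0.2744,-1.555]
  hand: 0.075
  newtons: 5

```text
clock: 14.95
position: [0.5965, 0.0559, 0.0862]
ee_rot: [0.125, 3.138, 0.001]
force: [-0.1, -0.6, 0.1]
width: 0.813
gripper_force: 0.0
```

>>> jog_arm:
  moves:
    - [0,0,0,0]
    - [0,0,0,0]
    - [0,0,0,0]
    - [0,0,0,0]
    - [0.015,0,-0.015,0]
    - [0.03,0,-0.03,0]
    - [0.045,0,-0.05,0]
    - [0.06,0,-0.07,0]
    - [0.07,0,-0.1,0]
    - [0.08,0,-0.13,0]
    - [0.08,0,-0.15,0]
    - [0.08,0,-0.15,0]
    - [0.08,0,-0.15,0]
  hand: 0.03
  newtons: 4

```text
clock: 16.58
position: [0.5157, 0.0622, 0.2344]
ee_rot: [-0.125, -3.138, 0.0]
force: [0.2, 0.3, -1.2]
width: 0.543
gripper_force: 4.0
```

```bash
python3 -c "
from tilt import *
s=arm.observe();print(s['position'],s['width'],s['gripper_force'],R.from_rotvec(s['ee_rot']).as_matrix().round(3)[:2].tolist())
tilt(.44,.64,-.02,.14,.05,.27)"
```

```text
[0.51567746 0.06217732 0.23438424] 0.5427226710265909 3.9998605102300644 [[-0.997, 0.08, -0.001], [0.08, 0.997, -0.0]]
scene 266 c [0.499 0.063 0.201] min [0.467 0.04  0.145] max [0.521 0.087 0.243] normal [ 0.89 -0.07 -0.44] elev of normal 26.3
wrist 12108 c [0.491 0.065 0.212] min [0.455 0.039 0.145] max [0.518 0.091 0.243] normal [-0.87  0.07  0.49] elev of normal 29.1
```

Held again, hanging 28° off vertical with the lower end towards the robot. I'll bounce it at 3 N.

>>> jog_arm:
  moves:
    - [0,0,0,0]
    - [0,0,-0.03,0]
    - [0.02,0,0,0]
    - [0,0,-0.03,0]
    - [0.02,0,0,0]
    - [0,0,-0.03,0]
    - [0.02,0,0,0]
    - [0,0,-0.03,0]
    - [0,0,-0.03,0]
    - [0,0,-0.03,0]
  hand: 0.03
  newtons: 3

```text
clock: 17.92
position: [0.5163, 0.0623, 0.2651]
ee_rot: [0.126, 3.139, 0.0]
force: [0.3, 0.0, -1.8]
width: 0.547
gripper_force: 3.0
```

```bash
python3 -c "
from tilt import *
s=arm.observe();print(s['position'],s['width'],s['gripper_force'])
tilt(.44,.64,-.02,.14,.05,.3)"
```

```text
[0.51629765 0.06230456 0.26505956] 0.5466508118511851 2.9999661818146706
scene 420 c [0.51  0.063 0.222] min [0.499 0.039 0.163] max [0.519 0.086 0.27 ] normal [-0.99  0.08  0.13] elev of normal 7.2
wrist 5610 c [0.5   0.062 0.243] min [0.488 0.039 0.161] max [0.518 0.089 0.269] normal [ 0.97 -0.1  -0.2 ] elev of normal 11.5
```

>>> jog_arm:
  moves:
    - [0,0,0,0]
    - [0,0,0,0.12]
    - [-0.01,0.001,0,0.28]
    - [-0.02,0.002,0,0.44]
    - [-0.03,0.004,0,0.6]
    - [-0.045,0.005,0,0.76]
    - [-0.06,0.007,0,0.92]
    - [-0.075,0.009,0,1.08]
    - [-0.09,0.01,0,1.24]
    - [-0.1,0.011,0,1.4]
    - [-0.1042,0.0118,0,1.52]
    - [-0.1042,0.0118,0,1.555]
    - [-0.1042,0.0118,0,1.555]
    - [-0.1042,0.0118,0,1.555]
  hand: 0.03
  newtons: 5

```text
clock: 19.77
position: [0.6207, 0.0657, 0.2654]
ee_rot: [-2.289, -2.151, -0.0]
force: [0.8, -0.7, -0.5]
width: 0.543
gripper_force: 5.0
```

```bash
python3 - <<'E'
from tilt import *
s=arm.observe();print(s['position'],s['width'],s['gripper_force'],R.from_rotvec(s['ee_rot']).as_matrix().round(3)[:2].tolist())
tilt(.57,.67,.03,.14,.1,.3)
d=cam('wrist'); P=cloud(d); H,S,V=masks(d); m=(H>10)&(H<25)&(S>50)&(S<150)&(V>110)&(P[...,2]>.1)&(abs(P[...,1]-.07)<.05)
p=P[m]; 
for a in (.16,.18,.2,.22,.24,.26): q=p[abs(p[:,2]-a)<.005]; print(a,len(q),q.min(0).round(3) if len(q) else '',q.max(0).round(3) if len(q) else '')
E
```

```text
[0.62070076 0.06567924 0.26536408] 0.5431138820872375 4.999911859631538 [[0.062, 0.998, -0.0], [0.998, -0.062, 0.0]]
scene 139 c [0.645 0.076 0.204] min [0.611 0.069 0.166] max [0.65  0.088 0.249] normal [ 0.16 -0.98 -0.13] elev of normal 7.4
wrist 8029 c [0.622 0.082 0.248] min [0.597 0.065 0.162] max [0.646 0.095 0.269] normal [0.06 0.98 0.19] elev of normal 10.8
0.16 136 [0.599 0.091 0.16 ] [0.647 0.095 0.165]
0.18 344 [0.598 0.089 0.175] [0.647 0.093 0.185]
0.2 452 [0.598 0.085 0.195] [0.646 0.091 0.205]
0.22 587 [0.597 0.083 0.215] [0.646 0.088 0.225]
0.24 780 [0.597 0.079 0.235] [0.647 0.085 0.245]
0.26 1097 [0.583 0.064 0.255] [0.659 0.083 0.265]
```

>>> jog_arm:
  moves:
    - [-0.0094,0,0.02,0]
    - [-0.0094,0,0.05,0]
    - [-0.0094,0,0.075,0]
    - [-0.0094,0,0.09,0]
    - [-0.0094,0,0.099,0]
    - [-0.0094,0,0.099,0]
    - [-0.0094,0,0.099,0]
    - [-0.005,0,0.102,0]
    - [0,0,0.105,0]
    - [0.004,0,0.108,0]
    - [0.006,0,0.112,0]
    - [0.006,0,0.112,0]
  newtons: 4

```text
clock: 21.42
position: [0.6211, 0.0719, 0.1528]
ee_rot: [-2.291, -2.149, 0.001]
force: [0.0, 0.3, -0.5]
width: 0.545
gripper_force: 4.0
```

```bash
cat > prof.py <<'E'
from tilt import *
def prof(y,zs):
    s=arm.observe();print(s['position'],s['force'].round(1),s['width'],s['gripper_force'])
    d=cam('wrist'); P=cloud(d); H,S,V=masks(d); m=(H>10)&(H<25)&(S>50)&(S<150)&(V>110)&(P[...,2]>.05)&(abs(P[...,1]-y)<.04)&(P[...,0]>.55)
    p=P[m]
    for a in zs:
        q=p[abs(p[:,2]-a)<.004]; print(a,len(q),np.percentile(q,[5,50,95],axis=0)[:,:2].round(4).tolist() if len(q)>5 else '')
    print('zmin',p[:,2].min().round(3),'zmax',p[:,2].max().round(3))
E
python3 -c "
from prof import *
prof(.078,(.08,.09,.1,.11,.12,.13,.14,.15)); tilt(.57,.67,.03,.14,.07,.16,('scene',))"
```

```text
[0.62107477 0.07192505 0.15282976] [ 0.   0.3 -0.5] 0.5451241469424242 3.9999204128980637
0.08 245 [[0.6002, 0.0852], [0.6221, 0.0867], [0.6437, 0.0881]]
0.09 289 [[0.6002, 0.0852], [0.6221, 0.0867], [0.6432, 0.0881]]
0.1 325 [[0.6003, 0.0851], [0.6221, 0.0865], [0.6439, 0.088]]
0.11 368 [[0.6004, 0.0851], [0.6215, 0.0866], [0.6437, 0.088]]
0.12 420 [[0.6004, 0.085], [0.6221, 0.0865], [0.6436, 0.088]]
0.13 494 [[0.6003, 0.085], [0.6216, 0.0865], [0.6435, 0.0879]]
0.14 576 [[0.6004, 0.0849], [0.6221, 0.0864], [0.6437, 0.0878]]
0.15 2034 [[0.5994, 0.0736], [0.622, 0.0831], [0.6443, 0.0874]]
zmin 0.05 zmax 0.232
scene 90 c [0.643 0.073 0.106] min [0.613 0.07  0.078] max [0.649 0.081 0.136] normal [-0.09  1.   -0.01] elev of normal 0.5
```

The board is vertical and in the slot. Lowering to the floor and releasing.

>>> jog_arm:
  moves:
    - [0,0,0.01,0]
    - [0,0,0.018,0]
    - [0,0,0.024,0]
    - [0,0,0.026,0]
    - [0,0,0.026,0]
    - [0,0,0.026,0]

```text
clock: 22.28
position: [0.6214, 0.0717, 0.1273]
ee_rot: [2.291, 2.149, 0.0]
force: [-0.0, 0.9, -0.6]
width: 0.546
gripper_force: 4.0
```

>>> jog_arm:
  moves:
    - [0,0,0,0]
    - [0,0,0,0]
    - [0,0,0,0]
    - [0,0,-0.03,0]
    - [0,0,-0.07,0]
    - [0,0,-0.12,0]
    - [0,0,-0.16,0]
    - [0,0,-0.16,0]
  hand: 0.07

```text
clock: 23.28
position: [0.623, 0.0714, 0.2908]
ee_rot: [2.289, 2.147, 0.008]
force: [-0.2, -1.2, 0.0]
width: 0.766
gripper_force: 0.0
```

```bash
python3 -c "
from prof import *
prof(.078,(.08,.1,.12,.128)); tilt(.57,.67,.03,.14,.07,.16,('scene',))
d=cam('top'); H,S,V=masks(d);z=cloud(d)[...,2]
print('boards',rect(d,(H>12)&(H<25)&(S>60)&(S<135)&(V>190)&(z<.05)&(z>.005),.014))
print('red',rect(d,((H<5)|(H>174))&(S>180)&(V>120),.022))
"
```

```text
[0.6230415  0.07137939 0.29083711] [-0.2 -1.2  0. ] 0.7661216646650891 0.0
0.08 66 [[0.6008, 0.0852], [0.6216, 0.0866], [0.6414, 0.0878]]
0.1 87 [[0.5997, 0.0853], [0.6192, 0.0867], [0.6424, 0.0879]]
0.12 98 [[0.6006, 0.0852], [0.6218, 0.0866], [0.6436, 0.0879]]
0.128 770 [[0.5995, 0.0737], [0.6214, 0.0805], [0.6436, 0.0868]]
zmin 0.05 zmax 0.374
scene 128 c [0.634 0.074 0.114] min [0.602 0.07  0.075] max [0.649 0.082 0.134] normal [ 0.01 -1.    0.05] elev of normal 2.8
boards [(array([373., 250.]), array([ 457. , -282.3]), array([ 51.6, 109.4]), 10.2)]
red [(array([273., 251.]), array([451.8,  -2.4]), array([21.1, 40.6]), 97.8)]
```

Board A stands in slot 1: vertical, top at 0.13, released. Now board B; I'll hover over its near end.

>>> jog_arm:
  moves:
    - [-0.03,-0.015,0,0.12]
    - [-0.07,-0.035,0,0.24]
    - [-0.11,-0.055,0,0.36]
    - [-0.15,-0.075,0,0.5]
    - [-0.19,-0.095,0.02,0.65]
    - [-0.23,-0.115,0.04,0.8]
    - [-0.27,-0.135,0.06,0.95]
    - [-0.31,-0.155,0.08,1.1]
    - [-0.35,-0.175,0.09,1.22]
    - [-0.3747,-0.1874,0.09,1.329]
    - [-0.3747,-0.1874,0.09,1.329]
    - [-0.3747,-0.1874,0.09,1.329]
    - [-0.3747,-0.1874,0.09,1.329]
    - [-0.3747,-0.1874,0.09,1.329]
  hand: 0.07

```text
clock: 25.18
position: [0.4108, -0.2895, 0.1972]
ee_rot: [-3.129, -0.282, -0.0]
force: [0.4, 0.0, 0.2]
width: 0.76
gripper_force: 0.0
```

```bash
python3 - <<'E'
from tilt import *
s=arm.observe();print(s['position'],s['width'],R.from_rotvec(s['ee_rot']).as_matrix().round(3)[:2].tolist())
for n in('wrist','top'):
    d=cam(n); P=cloud(d); H,S,V=masks(d); z=P[...,2]
    print(n,rect(d,(H>12)&(H<25)&(S>50)&(S<135)&(V>150)&(z<.05)&(z>.006)&(P[...,1]<-.15)&(P[...,0]>.3),.014,3,200))
E
```

```text
[ 0.41082229 -0.28946305  0.19720934] 0.7595743303127442 [[0.984, 0.179, 0.0], [0.179, -0.984, 0.0]]
wrist [(array([243., 150.]), array([ 431.3, -270.5]), array([ 49.6, 108.7]), 10.1)]
top []
```

The wrist view puts the board at (0.431, -0.2705), full size, so it may have been knocked aside. One more check before gripping.

```bash
python3 - <<'E'
from tilt import *
for n in('wrist','top','scene'):
    d=cam(n); P=cloud(d); H,S,V=masks(d); z=P[...,2]
    print(n,rect(d,(H>10)&(H<26)&(S>40)&(S<140)&(V>120)&(z<.05)&(z>.006)&(P[...,1]<-.15)&(P[...,0]>.3),.014,3,60))
E
```

```text
wrist [(array([243., 150.]), array([ 431.1, -270.4]), array([ 49.8, 108.6]), 10.3)]
top [(array([367., 247.]), array([ 466.9, -263.3]), array([35.9, 49.9]), 99.4)]
scene [(array([158., 198.]), array([ 436.2, -269.7]), array([ 50.7, 120.9]), 9.9)]
```

>>> jog_arm:
  moves:
    - [-0.0209,-0.0152,0.04,0]
    - [-0.0209,-0.0152,0.09,0]
    - [-0.0209,-0.0152,0.14,0]
    - [-0.0209,-0.0152,0.17,0]
    - [-0.0209,-0.0152,0.1836,0]
    - [-0.0209,-0.0152,0.1836,0]
    - [-0.0209,-0.0152,0.1836,0]
  hand: 0.075

```text
clock: 26.3
position: [0.3878, -0.2795, 0.0147]
ee_rot: [3.128, 0.279, 0.002]
force: [0.2, 0.4, 1.0]
width: 0.812
gripper_force: 0.0
```

>>> jog_arm:
  moves:
    - [0,0,0,0]
    - [0,0,0,0]
    - [0,0,0,0]
    - [0,0,0,0]
    - [0,0,-0.01,0]
    - [0,0,-0.02,0]
    - [0,0,-0.04,0]
    - [0,0,-0.07,0]
    - [0,0,-0.1,0]
    - [0,0,-0.13,0]
    - [0,0,-0.16,0]
    - [0,0,-0.18,0]
    - [0,0,-0.18,0]
  hand: 0.03
  newtons: 4

```text
clock: 27.92
position: [0.3876, -0.2794, 0.1951]
ee_rot: [3.128, 0.279, 0.004]
force: [0.2, 0.0, -1.5]
width: 0.541
gripper_force: 4.0
```

>>> jog_arm:
  moves:
    - [0,0,0,0]
    - [0,0,-0.03,0]
    - [0.02,0,0,0]
    - [0,0,-0.03,0]
    - [0.02,0,0,0]
    - [0,0,-0.03,0]
    - [0.02,0,0,0]
    - [0,0,-0.03,0]
    - [0.02,0,0,0]
    - [0,0,-0.03,0]
    - [0,0,-0.03,0]
    - [0,0,-0.03,0]
  hand: 0.03
  newtons: 3

```text
clock: 29.42
position: [0.3872, -0.2785, 0.2231]
ee_rot: [-3.128, -0.279, 0.0]
force: [0.9, 0.8, -0.5]
width: 0.545
gripper_force: 3.0
```

```bash
python3 -c "
from tilt import *
s=arm.observe();print(s['position'],s['width'],s['gripper_force'],s['joints'].round(2),R.from_rotvec(s['ee_rot']).as_matrix().round(3)[:2].tolist())
tilt(.33,.5,-.34,-.22,.05,.24)"
```

```text
[ 0.38715337 -0.27848696  0.22305453] 0.5453923140265424 2.9999637231230736 [-0.34  0.32  1.11  2.   -0.34  1.02 -0.46] [[0.984, 0.177, -0.0], [0.177, -0.984, 0.001]]
scene 490 c [ 0.395 -0.277  0.174] min [ 0.383 -0.299  0.119] max [ 0.409 -0.254  0.225] normal [0.97 0.17 0.15] elev of normal 8.8
wrist 8156 c [ 0.393 -0.276  0.199] min [ 0.373 -0.303  0.116] max [ 0.409 -0.251  0.224] normal [-0.97 -0.17 -0.2 ] elev of normal 11.5
```

Hanging about 10° off vertical. Carrying it to slot 4.

>>> jog_arm:
  moves:
    - [0,0,-0.02,0]
    - [0.01,-0.013,-0.047,-0.04]
    - [0.03,-0.038,-0.047,-0.12]
    - [0.055,-0.068,-0.047,-0.22]
    - [0.08,-0.1,-0.047,-0.32]
    - [0.105,-0.13,-0.047,-0.43]
    - [0.13,-0.162,-0.047,-0.55]
    - [0.155,-0.193,-0.047,-0.67]
    - [0.18,-0.224,-0.047,-0.79]
    - [0.205,-0.255,-0.047,-0.91]
    - [0.23,-0.286,-0.047,-1.02]
    - [0.255,-0.317,-0.047,-1.13]
    - [0.28,-0.348,-0.047,-1.23]
    - [0.3,-0.373,-0.047,-1.3]
    - [0.31,-0.386,-0.047,-1.329]
    - [0.3139,-0.3905,-0.047,-1.329]
    - [0.3139,-0.3905,-0.047,-1.329]
    - [0.3139,-0.3905,-0.047,-1.329]
    - [0.3139,-0.3905,-0.047,-1.329]
  hand: 0.03
  newtons: 5

```text
clock: 31.9
position: [0.6268, 0.16, 0.271]
ee_rot: [2.293, 2.148, 0.0]
force: [0.4, 0.6, -0.6]
width: 0.546
gripper_force: 5.0
```

```bash
python3 -c "
from prof import *
print(R.from_rotvec(arm.observe()['ee_rot']).as_matrix().round(3)[:2].tolist())
prof(.17,(.165,.18,.2,.22,.24,.26)); tilt(.57,.68,.12,.22,.1,.28,('scene',))"
```

```text
[[0.065, 0.998, 0.0], [0.998, -0.065, 0.0]]
[0.62683264 0.15998733 0.27103873] [ 0.4  0.6 -0.6] 0.5459154961465531 4.999912306666374
0.165 184 [[0.6063, 0.1762], [0.627, 0.1777], [0.649, 0.1792]]
0.18 291 [[0.6063, 0.174], [0.6274, 0.1756], [0.6494, 0.1771]]
0.2 364 [[0.606, 0.171], [0.6282, 0.1727], [0.6495, 0.1743]]
0.22 479 [[0.6059, 0.168], [0.6277, 0.1698], [0.6493, 0.1714]]
0.24 622 [[0.605, 0.1651], [0.6269, 0.1668], [0.6488, 0.1684]]
0.26 840 [[0.605, 0.1621], [0.6273, 0.1638], [0.6492, 0.1656]]
zmin 0.054 zmax 0.358
scene 120 c [0.651 0.159 0.222] min [0.608 0.147 0.169] max [0.654 0.171 0.273] normal [-0.1  -0.98 -0.18] elev of normal 10.3
```

>>> jog_arm:
  moves:
    - [0.003,0,0.02,0]
    - [0.003,0,0.05,0]
    - [0.003,0,0.08,0]
    - [0.003,0,0.095,0]
    - [0.003,0,0.104,0]
    - [0.003,0,0.104,0]
    - [0.003,0,0.104,0]
    - [0.007,0,0.107,0]
    - [0.011,0,0.11,0]
    - [0.015,0,0.113,0]
    - [0.017,0,0.117,0]
    - [0.017,0,0.117,0]
  newtons: 4

```text
clock: 33.5
position: [0.6278, 0.178, 0.1532]
ee_rot: [-2.291, -2.149, 0.001]
force: [-0.0, 0.1, -1.4]
width: 0.541
gripper_force: 4.0
```

```bash
python3 -c "
from prof import *
prof(.17,(.08,.1,.12,.14)); tilt(.57,.68,.12,.22,.07,.16,('scene',))"
```

```text
[0.62777856 0.17804024 0.15318892] [-0.   0.1 -1.4] 0.5414089777246365 3.999914601445198
0.08 282 [[0.6057, 0.1807], [0.6274, 0.1822], [0.6497, 0.1837]]
0.1 357 [[0.6068, 0.1803], [0.6282, 0.1818], [0.6498, 0.1833]]
0.12 473 [[0.6065, 0.18], [0.6282, 0.1815], [0.65, 0.183]]
0.14 650 [[0.6061, 0.1797], [0.6282, 0.1812], [0.65, 0.1827]]
zmin 0.05 zmax 0.236
scene 170 c [0.635 0.168 0.118] min [0.605 0.165 0.077] max [0.654 0.177 0.155] normal [ 0.    1.   -0.01] elev of normal 0.7
```

>>> jog_arm:
  moves:
    - [0,0,0.01,0]
    - [0,0,0.018,0]
    - [0,0,0.024,0]
    - [0,0,0.0265,0]
    - [0,0,0.0265,0]
    - [0,0,0.0265,0]

```text
clock: 34.35
position: [0.6281, 0.1778, 0.1271]
ee_rot: [-2.291, -2.149, 0.0]
force: [-0.6, -0.1, 0.5]
width: 0.544
gripper_force: 4.0
```

>>> jog_arm:
  moves:
    - [0,0,0,0]
    - [0,0,0,0]
    - [0,0,0,0]
    - [0,0,-0.03,0]
    - [0,0,-0.07,0]
    - [0,0,-0.12,0]
    - [-0.03,-0.03,-0.12,0]
    - [-0.08,-0.08,-0.12,0]
    - [-0.13,-0.13,-0.12,0]
    - [-0.18,-0.18,-0.12,0]
    - [-0.18,-0.18,-0.12,0]
    - [-0.18,-0.18,-0.12,0]
  hand: 0.07

```text
clock: 35.85
position: [0.4358, 0.0087, 0.2476]
ee_rot: [-2.293, -2.146, -0.003]
force: [0.5, 0.7, -0.3]
width: 0.759
gripper_force: 0.0
```

```bash
python3 - <<'E'
from prof import *
s=arm.observe(); print(s['position'],s['joints'].round(2),R.from_rotvec(s['ee_rot']).as_matrix().round(3)[:2].tolist())
tilt(.57,.68,.12,.22,.07,.16,('scene',)); tilt(.57,.68,.02,.12,.07,.16,('scene',))
for n in('top','wrist','scene'):
    d=cam(n); H,S,V=masks(d);P=cloud(d); z=P[...,2]
    print(n,'board tops',[r[:3] for r in rect(d,(H>10)&(H<26)&(S>40)&(S<140)&(V>120)&(z>.115)&(z<.14)&(P[...,0]>.56),.13,1,10)])
    print('red',rect(d,((H<5)|(H>174))&(S>150)&(V>100),.022))
    print('rod',rect(d,(z>.004)&(z<.03)&(S<75)&(P[...,0]>.3)&(P[...,0]<.5)&(abs(P[...,1]-.05)<.12),.016,1,20))
    print('yellow',rect(d,(H>20)&(H<32)&(S>170)&(V>90)&(P[...,0]>.4),.062,1,5))
    if n=='wrist': save(d,'w3.png')
E
```

```text
[0.43581458 0.00869267 0.24756271] [-0.83  0.11  0.78  2.04 -0.09  1.03 -0.08] [[0.066, 0.998, 0.0], [0.998, -0.066, 0.002]]
scene 150 c [0.638 0.17  0.112] min [0.608 0.167 0.074] max [0.656 0.179 0.134] normal [-0.01  1.   -0.04] elev of normal 2.2
scene 125 c [0.636 0.074 0.115] min [0.602 0.07  0.073] max [0.648 0.083 0.133] normal [-0.   -1.    0.05] elev of normal 2.6
top board tops [(array([244., 184.]), array([619.5,  79.3]), array([14.1, 49. ])), (array([208., 182.]), array([625.2, 173.2]), array([13.2, 51.1]))]
red []
rod [(array([235., 255.]), array([438.1, 106.3]), array([ 8.4, 28.1]), 90.7)]
yellow [(array([215., 220.]), array([531.9, 160.2]), array([ 8.2, 38.7]), 175.9)]
wrist board tops [(array([482.,  95.]), array([613.4,  79.9]), array([13.1, 48.4]))]
red [(array([269., 174.]), array([451.3,   2.4]), array([19.5, 44.9]), 97.2)]
rod [(array([257., 111.]), array([442.6,  71.8]), array([ 9.7, 99.9]), 96.9)]
yellow [(array([355., 355.]), array([ 544.9, -223.7]), array([ 23. , 388.8]), 176.3), (array([114., 325.]), array([ 255.6, -160.6]), array([ 7.3, 24.8]), 93.6), (arr
[... 202 characters left out ...]
1, 38.5]), 62.8), (array([346.,  77.]), array([528.1, 101. ]), array([ 4.4, 44.1]), 176.4), (array([345.,  15.]), array([525.9, 154.1]), array([ 3.8, 12.5]), 4.9), (array([349.,   6.]), array([530. , 161.1]), array([11. , 51.5]), 3.2)]
scene board tops [(array([281., 183.]), array([628.9,  76.5]), array([19.6, 67.9])), (array([312., 178.]), array([635.6, 171.7]), array([21.5, 69.2]))]
red [(array([239., 185.]), array([463.4,  -2.7]), array([41.2, 42.1]), 175.3)]
rod [(array([258., 179.]), array([446.7,  71.9]), array([15.1, 97.7]), 97.5)]
yellow [(array([275., 182.]), array([538.8,  94.5]), array([ 6.4, 68.5]), 158.9), (array([293., 180.]), array([545.8, 155.4]), array([16. , 64.7]), 156.9)]
```

View pics/w3.png

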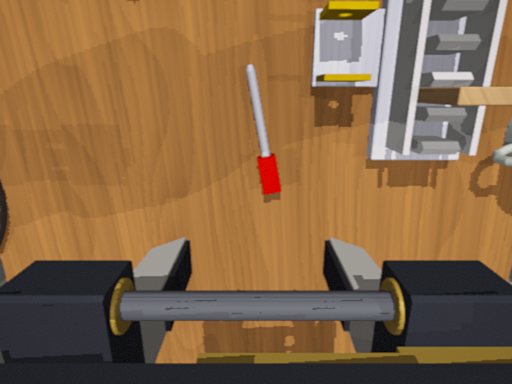

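Both boards stand upright in the rack (tops at z ≈ 0.13). In the wrist view the pin's handle is at (269,174) with its tip at (250,68), and the bracket plates are at (350,10) and (346,77). The wide gripper body would hit board A at full insertion. So I'll grip the handle near its rear, insert part of the way, then push it home with the tool turned 90°.

>>> jog_arm:
  moves:
    - [-0.0182,0.0181,0.03,-0.1]
    - [-0.0182,0.0181,0.08,-0.188]
    - [-0.0182,0.0181,0.13,-0.188]
    - [-0.0182,0.0181,0.18,-0.188]
    - [-0.0182,0.0181,0.215,-0.188]
    - [-0.0182,0.0181,0.233,-0.188]
    - [-0.0182,0.0181,0.233,-0.188]
    - [-0.0182,0.0181,0.233,-0.188]
  hand: 0.06

```text
clock: 37.1
position: [0.4542, -0.0095, 0.0137]
ee_rot: [-2.079, -2.355, 0.001]
force: [-0.0, -0.2, 0.6]
width: 0.652
gripper_force: 0.0
```

>>> jog_arm:
  moves:
    - [0,0,0,0]
    - [0,0,0,0]
    - [0,0,0,0]
    - [0,0,0,0]
    - [0,0,0,0]
    - [0,0,-0.01,0]
    - [0,0,-0.04,0]
    - [0,0,-0.07,0]
    - [0,0,-0.07,0.1]
    - [0,0,-0.07,0.188]
    - [0,0,-0.07,0.188]
    - [0,0,-0.07,0.188]
  hand: 0.01
  newtons: 30

```text
clock: 38.6
position: [0.4537, -0.0096, 0.0844]
ee_rot: [-2.289, -2.151, 0.0]
force: [-0.3, 0.1, -2.2]
width: 0.237
gripper_force: 29.9
```

```bash
cat > pin.py <<'E'
from m import *
def line(xy): 
    vx,vy,x,y=cv2.fitLine(np.float32(xy),cv2.DIST_HUBER,0,1e-3,1e-3).ravel(); return np.array([x,y]),np.array([vx,vy])*np.sign(vy)
def pin(zlo,zhi,ymax=.3):
    s=arm.observe(); M=R.from_rotvec(s['ee_rot']).as_matrix(); print(s['position'].round(4),s['force'].round(1),round(float(s['width'])*.0918,4),s['gripper_force'],M[:2].round(3).tolist())
    d=cam('wrist'); P=cloud(d); H,S,V=masks(d)
    tcp=s['position']; L=(P-tcp)@M   # tool coordinates
    m=(S<80)&(V>60)&(P[...,2]>zlo)&(P[...,2]<zhi)&(abs(L[...,1])<.03)&(L[...,0]>.04)&(L[...,0]<.15)&(P[...,1]<ymax)
    n,l,st,c=cv2.connectedComponentsWithStats(m.astype(np.uint8)); k=1+np.argmax(st[1:,4]); m=l==k
    p=P[m]; print('rod n',len(p)); 
    b=[]
    for a in np.arange(p[:,1].min(),p[:,1].max(),.01):
        q=p[(p[:,1]>=a)&(p[:,1]<a+.01)]
        if len(q)>4: b.append([(q[:,0].min()+q[:,0].max())/2,q[:,1].mean(),np.percentile(q[:,2],90)-.005])
    print(np.round(b,4).tolist(),'tip y',p[:,1].max().round(4))
    y=(H>20)&(H<32)&(S>150)&(V>90)&(P[...,0]>.48)&(P[...,1]>.06)&(P[...,2]>.03)
    print('plates',rect(d,y,.062,1,15)); return d
E
python3 -c "
from pin import *
d=pin(.06,.11); save(d,'w4.png')"
```

```text
[ 0.4537 -0.0096  0.0844] [-0.3  0.1 -2.2] 0.0218 29.899673759937286 [[0.062, 0.998, -0.0], [0.998, -0.062, 0.0]]
rod n 4333
[[0.4562, 0.0353, 0.081], [0.4566, 0.0451, 0.081], [0.4573, 0.0552, 0.0811], [0.4574, 0.0651, 0.0811], [0.458, 0.0752, 0.0811], [0.4585, 0.0852, 0.081], [0.4591, 0.0952, 0.0811], [0.4595, 0.1042, 0.0811]] tip y 0.109
plates [(array([406.,  19.]), array([528.7, 101.3]), array([ 5.7, 44.4]), 176.4)]
```

View pics/w4.png

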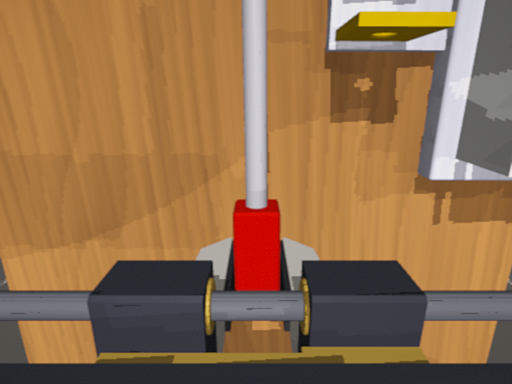

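The rod is held level (axis z = 0.081). The near plate is at (0.5287, 0.1013). Lining up in front of the eyes.

>>> jog_arm:
  moves:
    - [-0.02,0,0,0]
    - [-0.04,0,0,0.015]
    - [-0.0404,0.03,0,0.015]
    - [-0.0404,0.055,0.01,0.015]
    - [-0.0404,0.0669,0.03,0.015]
    - [-0.0404,0.0669,0.046,0.015]
    - [-0.0404,0.0669,0.046,0.015]
    - [-0.0404,0.0669,0.046,0.015]
    - [-0.0404,0.0669,0.046,0.015]

```text
clock: 39.78
position: [0.5181, -0.0542, 0.0389]
ee_rot: [2.307, 2.132, 0.001]
force: [0.4, -0.6, -0.9]
width: 0.236
gripper_force: 29.9
```

```bash
python3 - <<'E'
from pin import *
d=pin(.02,.06); save(d,'w5.png',(140,0,420,160),2.8)
P=cloud(d);H,S,V=masks(d)
# scene view: plate and tip
s=cam('scene'); Q=cloud(s); h,sa,v=masks(s)
y=(h>20)&(h<32)&(sa>150)&(v>90)&(Q[...,0]>.48)&(Q[...,2]>.03); 
for lo,hi in((.09,.115),(.145,.175)):
    q=Q[y&(Q[...,1]>lo)&(Q[...,1]<hi)]
    if len(q): print(len(q),q.min(0).round(3),q.max(0).round(3))
t=cam('top'); h,sa,v=masks(t); print('top plates',rect(t,(h>18)&(h<34)&(sa>130)&(v>90)&(cloud(t)[...,0]>.48),.062,1,4))
E
```

```text
[ 0.5181 -0.0542  0.0389] [ 0.4 -0.6 -0.9] 0.0216 29.8993518948555 [[0.079, 0.997, 0.001], [0.997, -0.079, 0.0]]
rod n 4329
[[0.5213, -0.0093, 0.0355], [0.5216, 0.0005, 0.0356], [0.5223, 0.0106, 0.0356], [0.523, 0.0205, 0.0355], [0.5237, 0.0306, 0.0356], [0.5244, 0.0405, 0.0355], [0.5251, 0.0506, 0.0355], [0.5258, 0.0596, 0.0355]] tip y 0.0647
plates []
28 [0.507 0.098 0.031] [0.537 0.104 0.065]
58 [0.513 0.157 0.032] [0.557 0.166 0.064]
top plates [(array([237., 222.]), array([525.9,  98.6]), array([ 2.7, 35.8]), 1.1), (array([215., 220.]), array([531.9, 160.1]), array([10.2, 39.3]), 174.5)]
```

View pics/w5.png

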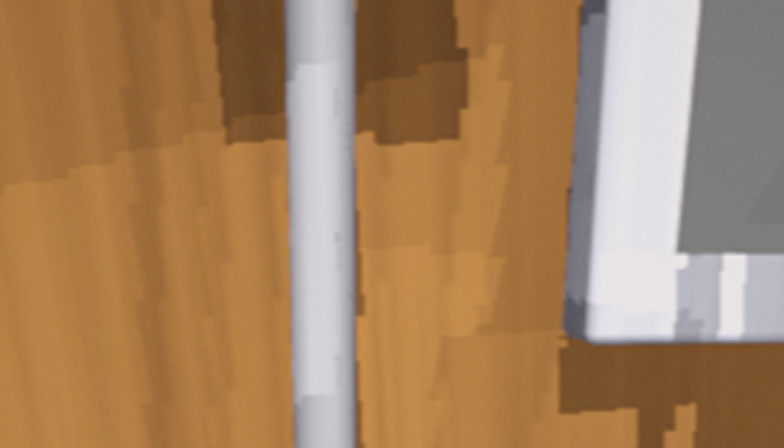

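The rod line passes the near plate at x = 0.5285, against a hole at about 0.5285, and z = 0.0355 is right. The crop shows the rod running straight and clear of the rack's base corner at (580,330). Inserting the first part.

>>> jog_arm:
  moves:
    - [0.01,0,0,0]
    - [0.02,0,0,0]
    - [0.026,0,0,0]
    - [0.032,0,0,0]
    - [0.038,0,0,0]
    - [0.044,0,0,0]
    - [0.05,0,0,0]
    - [0.05,0,0,0]

```text
clock: 40.92
position: [0.522, -0.0037, 0.0382]
ee_rot: [-2.306, -2.133, -0.0]
force: [0.4, 0.5, -1.7]
width: 0.235
gripper_force: 29.9
```

>>> jog_arm:
  moves:
    - [0.008,-0.001,0,0]
    - [0.016,-0.001,0,0]
    - [0.022,-0.001,0,0]
    - [0.028,-0.001,0,0]
    - [0.033,-0.001,0,0]
    - [0.038,-0.0012,0,0]
    - [0.038,-0.0012,0,0]

```text
clock: 41.8
position: [0.5238, 0.0341, 0.0382]
ee_rot: [-2.307, -2.133, -0.0]
force: [-0.3, -0.0, -0.6]
width: 0.236
gripper_force: 29.9
```

```bash
python3 -c "
from pin import *
pin(.02,.06)
d=cam('scene'); save(d,'s6.png',(220,130,340,220),6)"
```

```text
[0.5238 0.0341 0.0382] [-0.3 -0.  -0.6] 0.0217 29.899541437625885 [[0.078, 0.997, -0.0], [0.997, -0.078, 0.0]]
rod n 2920
[[0.5287, 0.109, 0.0348], [0.5292, 0.1187, 0.035], [0.53, 0.1287, 0.0348], [0.5306, 0.1386, 0.0348], [0.5313, 0.1478, 0.0348]] tip y 0.1525
plates [(array([306., 302.]), array([544.6,  29.6]), array([ 2.6, 24.4]), 91.3), (array([208., 304.]), array([502.3,  31.5]), array([ 2.8, 27.1]), 80.7), (array([257., 135.]), array([529.2, 103.1]), array([ 8.7, 43.7]), 175.5)]
```

View pics/s6.png

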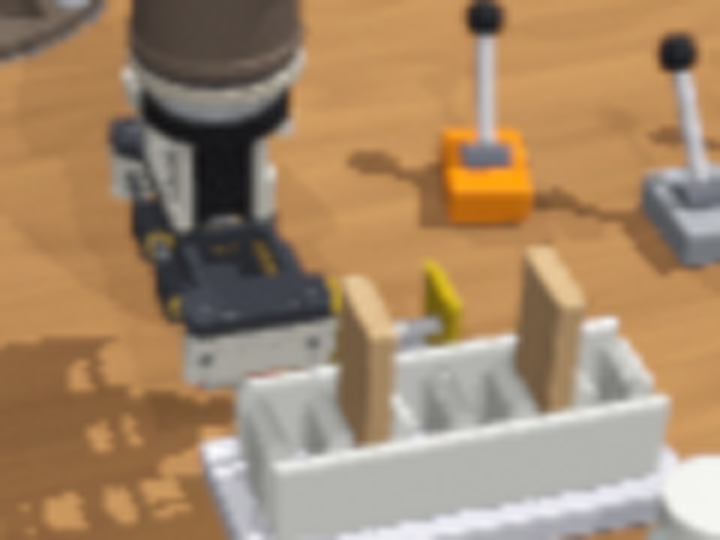

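The rod is visible passing through the near plate and reaching the far one at about (440,325), with no contact force. Releasing, backing off and turning 90°.

>>> jog_arm:
  moves:
    - [0,0,0,0]
    - [0,0,0,0]
    - [0,0,0,0]
    - [0,0,-0.03,0]
    - [0,0,-0.07,0]
    - [-0.02,0,-0.11,-0.1]
    - [-0.05,0,-0.11,-0.28]
    - [-0.08,0,-0.11,-0.46]
    - [-0.1,0,-0.11,-0.64]
    - [-0.1,0,-0.11,-0.82]
    - [-0.1,0,-0.11,-1.0]
    - [-0.1,0,-0.11,-1.18]
    - [-0.1,0,-0.11,-1.36]
    - [-0.1,0,-0.11,-1.5]
    - [-0.1,0,-0.11,-1.57]
    - [-0.1,0,-0.11,-1.57]
    - [-0.1,0,-0.11,-1.57]
  hand: 0.045

```text
clock: 44.02
position: [0.5158, -0.0662, 0.1482]
ee_rot: [-0.128, -3.139, -0.0]
force: [-0.3, -0.5, -0.5]
width: 0.493
gripper_force: 0.0
```

```bash
cat > red.py <<'E'
from m import *
def red():
    s=arm.observe(); print(s['position'].round(4),s['force'].round(1),R.from_rotvec(s['ee_rot']).as_matrix()[:2].round(3).tolist())
    for n in('wrist','scene','top'):
        d=cam(n); P=cloud(d); H,S,V=masks(d)
        m=cv2.erode((((H<5)|(H>174))&(S>150)&(V>90)&(P[...,0]>.4)).astype(np.uint8),np.ones((2,2)))>0
        p=P[m]
        if len(p)>5: print(n,len(p),np.percentile(p,[3,50,97],axis=0).round(4).tolist(),rect(d,m,.045,1,20))
        r=P[(S<80)&(V>60)&(P[...,2]>.022)&(P[...,2]<.05)&(abs(P[...,0]-.53)<.014)&(P[...,1]>.09)&(P[...,1]<.23)]
        if len(r): print('  rod',len(r),np.percentile(r,[2,50,98],axis=0).round(4).tolist())
    return d
E
python3 -c "
from red import *
red()"
```

```text
[ 0.5158 -0.0662  0.1482] [-0.3 -0.5 -0.5] [[-0.997, 0.082, -0.0], [0.082, 0.997, 0.0]]
wrist 1568 [[0.5134, 0.0225, 0.0251], [0.5223, 0.0423, 0.0369], [0.535, 0.0619, 0.0399]] [(array([388., 195.]), array([519.6,  38.3]), array([24.8, 45.4]), 85.3)]
  rod 495 [[0.5235, 0.0904, 0.0331], [0.5284, 0.124, 0.0378], [0.5344, 0.1391, 0.0429]]
scene 58 [[0.5228, 0.0234, 0.0183], [0.5334, 0.0366, 0.0369], [0.5381, 0.0582, 0.0401]] [(array([258., 191.]), array([547.8,  37.7]), array([33.7, 40.1]), 94.1)]
  rod 34 [[0.5261, 0.0906, 0.0223], [0.5337, 0.1392, 0.0395], [0.5411, 0.1575, 0.0448]]
top 77 [[0.4967, 0.031, 0.0306], [0.5226, 0.0454, 0.037], [0.5336, 0.0585, 0.2434]] [(array([257., 225.]), array([523. ,  45.3]), array([19.5, 27.8]), 90.7)]
  rod 78 [[0.5247, 0.0902, 0.0325], [0.5297, 0.1296, 0.0377], [0.5353, 0.1568, 0.0447]]
```

The pin hangs in both eyes with the handle drooping slightly; its rear face is near y = 0.022. I'll push it from behind with closed fingers.

>>> jog_arm:
  moves:
    - [0,0.01,0.02,-0.018]
    - [-0.0024,0.03,0.05,-0.018]
    - [-0.0024,0.0466,0.08,-0.018]
    - [-0.0024,0.0466,0.105,-0.018]
    - [-0.0024,0.0466,0.118,-0.018]
    - [-0.0024,0.0466,0.118,-0.018]
    - [-0.0024,0.055,0.118,-0.018]
    - [-0.0024,0.062,0.118,-0.018]
    - [-0.0024,0.068,0.118,-0.018]
    - [-0.0024,0.074,0.118,-0.018]
    - [-0.0024,0.08,0.118,-0.018]
    - [-0.0024,0.085,0.118,-0.018]
    - [-0.0024,0.088,0.118,-0.018]
    - [-0.0024,0.088,0.118,-0.018]
  hand: 0
  newtons: 20

```text
clock: 45.92
position: [0.5256, 0.0156, 0.0311]
ee_rot: [0.105, 3.138, -0.009]
force: [-2.0, -19.0, 10.5]
width: 0.008
gripper_force: 10.2
```

```bash
python3 -c "
from red import *
red()"
```

```text
[0.5256 0.0156 0.0311] [ -2.  -19.   10.5] [[-0.998, 0.067, 0.001], [0.067, 0.998, -0.006]]
wrist 2663 [[0.5139, 0.0366, 0.0216], [0.5166, 0.0587, 0.0353], [0.5298, 0.0756, 0.0411]] [(array([345., 254.]), array([512.6,  56.5]), array([23.5, 48.3]), 64.1)]
  rod 1157 [[0.5238, 0.0907, 0.0305], [0.528, 0.1225, 0.0365], [0.5344, 0.1358, 0.0424]]
scene 37 [[0.5266, 0.0414, 0.0347], [0.534, 0.0582, 0.0387], [0.5396, 0.0721, 0.0429]] [(array([263., 190.]), array([542. ,  51.4]), array([17.2, 39.9]), 96.0)]
  rod 35 [[0.5287, 0.0911, 0.0224], [0.5348, 0.1422, 0.0382], [0.5401, 0.1744, 0.0445]]
  rod 62 [[0.5267, 0.1209, 0.0326], [0.5318, 0.1432, 0.0392], [0.537, 0.1761, 0.0444]]
```

The push stalled at 19 N, with the tip about at the limit. The finger's friction is pressing the handle down and jamming the rod. I'll back off, go lower and push while rising, so friction lifts the handle instead.

>>> jog_arm:
  moves:
    - [0,-0.014,0,0]
    - [0,-0.014,0.01,0]
    - [0,-0.014,0.01,0]
    - [0,-0.008,0.01,0]
    - [0,-0.006,0.007,0]
    - [0,-0.004,0.004,0]
    - [0,-0.002,0.001,0]
    - [0,0,-0.002,0]
    - [0,0.002,-0.004,0]
    - [0,0.004,-0.006,0]
    - [0,0.006,-0.008,0]
    - [0,0.008,-0.009,0]
    - [0,0.008,-0.009,0]

```text
clock: 47.7
position: [0.5258, 0.0297, 0.0393]
ee_rot: [0.097, 3.14, 0.0]
force: [-0.2, -0.7, -0.1]
width: 0.001
gripper_force: 0.2
```

```bash
python3 -c "
from red import *
red(); d=cam('scene'); save(d,'s7.png',(230,140,330,215),7.5)"
```

```text
[0.5258 0.0297 0.0393] [-0.2 -0.7 -0.1] [[-0.998, 0.062, 0.0], [0.062, 0.998, 0.0]]
wrist 2882 [[0.5125, 0.0504, 0.0256], [0.5171, 0.0708, 0.0388], [0.5283, 0.0897, 0.0444]] [(array([339., 248.]), array([514.5,  69.7]), array([23.7, 46.2]), 70.2)]
  rod 1828 [[0.524, 0.0947, 0.0326], [0.5302, 0.1341, 0.0382], [0.537, 0.1554, 0.041]]
scene 43 [[0.5263, 0.0555, 0.035], [0.5356, 0.0704, 0.0411], [0.5402, 0.0846, 0.0448]] [(array([267., 188.]), array([540. ,  67.3]), array([21.5, 32.1]), 86.4)]
  rod 48 [[0.5276, 0.0943, 0.0259], [0.537, 0.1512, 0.0407], [0.5424, 0.1883, 0.0451]]
  rod 61 [[0.5281, 0.1348, 0.0332], [0.5345, 0.157, 0.0394], [0.5407, 0.1883, 0.0457]]
```

The pin slid home: the tip is about 60 mm past the eyes' centre. Backing off, then moving over the lever ball.

>>> jog_arm:
  moves:
    - [0,-0.015,0,0]
    - [0,-0.03,-0.01,0]
    - [0,-0.03,-0.06,0]
    - [0,-0.03,-0.11,0]
    - [0.03,-0.02,-0.16,0]
    - [0.06,0.03,-0.16,0]
    - [0.09,0.08,-0.16,0]
    - [0.12,0.13,-0.16,0]
    - [0.14,0.18,-0.16,0]
    - [0.1487,0.23,-0.16,0]
    - [0.1487,0.28,-0.16,0]
    - [0.1487,0.3294,-0.16,0]
    - [0.1487,0.3294,-0.16,0]
    - [0.1487,0.3294,-0.16,0]
  hand: 0.05
  newtons: 8

```text
clock: 49.65
position: [0.3984, 0.3657, 0.1994]
ee_rot: [0.1, 3.14, -0.002]
force: [-0.7, -0.1, 0.5]
width: 0.541
gripper_force: 0.0
```

```bash
python3 - <<'E'
from red import *
red(); d=cam('scene'); w=cam('top')
c=np.zeros((600,800,3),np.uint8); c[:,:400]=cv2.resize(d['color'][140:215,250:300],(400,600),interpolation=2); c[:400,400:]=cv2.resize(w['color'][170:240,190:260],(400,400),interpolation=2)
cv2.imwrite('pics/f1.png',c[...,::-1])
P=cloud(w);H,S,V=masks(w);z=P[...,2]
b=(V<60)&(z>.06)&(z<.13)
n,l,st,cc=cv2.connectedComponentsWithStats(b.astype(np.uint8))
for i in range(1,n):
    if 15<st[i,4]<100: print(cc[i],st[i,4],np.nanmedian(P[l==i],0).round(3))
for n in('top','scene'):
    d=cam(n); H,S,V=masks(d);P=cloud(d); z=P[...,2]
    print(n,'board tops',[r[:3] for r in rect(d,(H>10)&(H<26)&(S>40)&(S<140)&(V>120)&(z>.115)&(z<.14)&(P[...,0]>.56),.13,1,10)])
E
```

```text
[0.3984 0.3657 0.1994] [-0.7 -0.1  0.5] [[-0.998, 0.063, 0.0], [0.063, 0.998, -0.001]]
scene 49 [[0.5256, 0.0499, 0.0365], [0.5335, 0.0679, 0.0401], [0.541, 0.0849, 0.0443]] [(array([266., 189.]), array([539.4,  64.3]), array([21.6, 38.9]), 89.0)]
  rod 43 [[0.5311, 0.0941, 0.0262], [0.5359, 0.1511, 0.0403], [0.5422, 0.1897, 0.0457]]
top 117 [[0.5149, 0.0483, 0.0276], [0.5249, 0.065, 0.0386], [0.5366, 0.0843, 0.0433]] [(array([249., 224.]), array([525.5,  66.2]), array([25.1, 36.1]), 90.7)]
  rod 102 [[0.525, 0.093, 0.0311], [0.5324, 0.138, 0.0383], [0.5401, 0.1878, 0.0437]]
[166.97916667 298.375     ] 48 [0.322 0.275 0.099]
top board tops [(array([244., 184.]), array([619.5,  78.4]), array([13.2, 48.2])), (array([208., 181.]), array([625.2, 173.2]), array([13.2, 51.1]))]
scene board tops [(array([281., 183.]), array([629.3,  76.5]), array([19.6, 68.6])), (array([312., 178.]), array([634.1, 171.8]), array([22.2, 66.1]))]
```

View pics/f1.png

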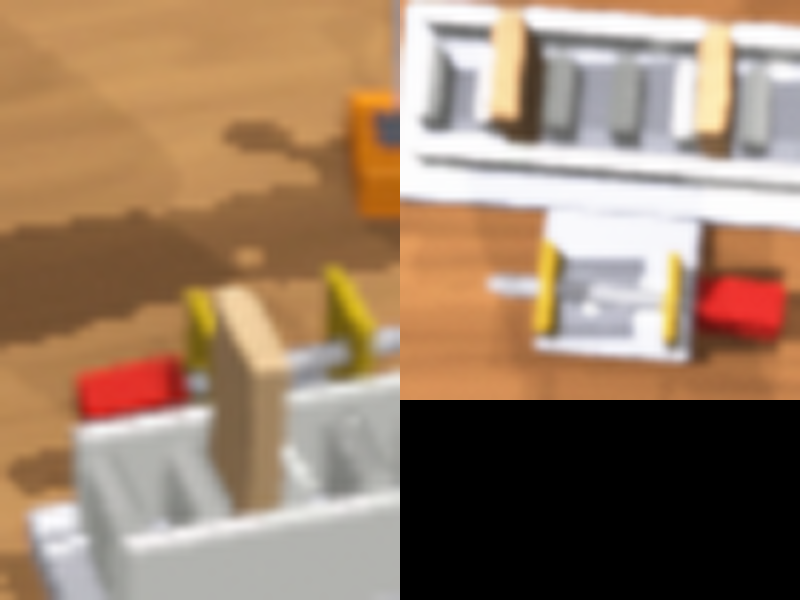

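Picture: the pin runs through both yellow plates, handle at (740,305) and tip sticking out at (500,285). Both boards are upright at (510,65) and (712,80). Now the lever.

>>> jog_arm:
  moves:
    - [0,0.002,0.04,0]
    - [0,0.002,0.08,0]
    - [0,0.002,0.105,0]
    - [0,0.002,0.116,0]
    - [0,0.002,0.116,0]
    - [0,0.002,0.116,0]
  hand: 0.05

```text
clock: 50.75
position: [0.3984, 0.3699, 0.0843]
ee_rot: [0.097, 3.139, 0.002]
force: [-0.5, 0.0, 0.7]
width: 0.542
gripper_force: 0.0
```

>>> jog_arm:
  moves:
    - [0,0,0,0]
    - [0,0,0,0]
    - [0,0,0,0]
    - [0,0,0,0]
    - [-0.01,0,-0.007,0]
    - [-0.02,0,-0.012,0]
    - [-0.03,0,-0.017,0]
    - [-0.04,0,-0.02,0]
    - [-0.05,0,-0.021,0]
    - [-0.057,0,-0.021,0]
    - [-0.057,0,-0.021,0]
    - [-0.057,0,-0.021,0]
  hand: 0.01
  newtons: 8

```text
clock: 52.25
position: [0.4555, 0.3658, 0.1046]
ee_rot: [0.098, 3.139, 0.001]
force: [0.5, 0.7, 5.7]
width: 0.274
gripper_force: 8.0
```

>>> jog_arm:
  moves:
    - [0,0,0,0]
    - [0,0,0,0]
    - [0,0,0,0]
    - [0,0,-0.04,0]
    - [0,0,-0.08,0]
    - [0.04,0,-0.12,0]
    - [0.08,0,-0.16,0]
    - [0.12,0,-0.18,0]
    - [0.12,0,-0.18,0]
    - [0.12,0,-0.18,0]
  hand: 0.05

```text
clock: 53.5
position: [0.3353, 0.373, 0.284]
ee_rot: [0.097, 3.14, -0.0]
force: [1.0, -0.5, 0.0]
width: 0.545
gripper_force: 0.0
```

```bash
python3 - <<'E'
from red import *
red()
for n in('top','scene'):
    w=cam(n); P=cloud(w);H,S,V=masks(w);z=P[...,2]
    b=(V<60)&(z>.06)&(z<.14)&(abs(P[...,0]-.45)<.08)&(abs(P[...,1]-.365)<.05)
    print(n,b.sum(),np.nanmedian(P[b],0).round(4),np.nanmin(P[b],0).round(3),np.nanmax(P[b],0).round(3))
    if n=='top': print(rect(w,b,.118,1,10))
    print('board tops',[r[:3] for r in rect(w,(H>10)&(H<26)&(S>40)&(S<140)&(V>120)&(z>.115)&(z<.14)&(P[...,0]>.56),.13,1,10)])
    if n=='scene': save(w,'f2.png',(200,80,400,230),4)
E
```

```text
[0.3353 0.373  0.284 ] [ 1.  -0.5  0. ] [[-0.998, 0.062, 0.0], [0.062, 0.998, -0.0]]
scene 51 [[0.5275, 0.0497, 0.035], [0.5338, 0.0674, 0.0401], [0.5408, 0.0845, 0.0436]] [(array([266., 189.]), array([539.4,  64.3]), array([21.6, 38.9]), 89.0)]
  rod 44 [[0.5296, 0.0949, 0.0263], [0.5371, 0.1512, 0.0404], [0.542, 0.1893, 0.047]]
top 114 [[0.5148, 0.0483, 0.0303], [0.5253, 0.065, 0.0375], [0.5369, 0.0844, 0.044]] [(array([249., 224.]), array([525.5,  66.2]), array([25.1, 36.2]), 90.7)]
  rod 104 [[0.5251, 0.0905, 0.031], [0.5324, 0.1377, 0.038], [0.5398, 0.188, 0.0449]]
top 53 [0.4544 0.3618 0.1198] [0.446 0.353 0.073] [0.462 0.371 0.127]
[(array([135., 246.]), array([454.2, 361.1]), array([15.6, 21.2]), 90.7)]
board tops [(array([244., 184.]), array([619.5,  79.2]), array([14.3, 49. ])), (array([208., 181.]), array([625.3, 173.2]), array([13.2, 50.9]))]
scene 21 [0.4636 0.3586 0.1188] [0.455 0.352 0.11 ] [0.468 0.367 0.126]
board tops [(array([281., 183.]), array([629.3,  76.5]), array([19.6, 68.6])), (array([312., 178.]), array([635.3, 171.7]), array([21.5, 68.6]))]
```

View pics/f2.png

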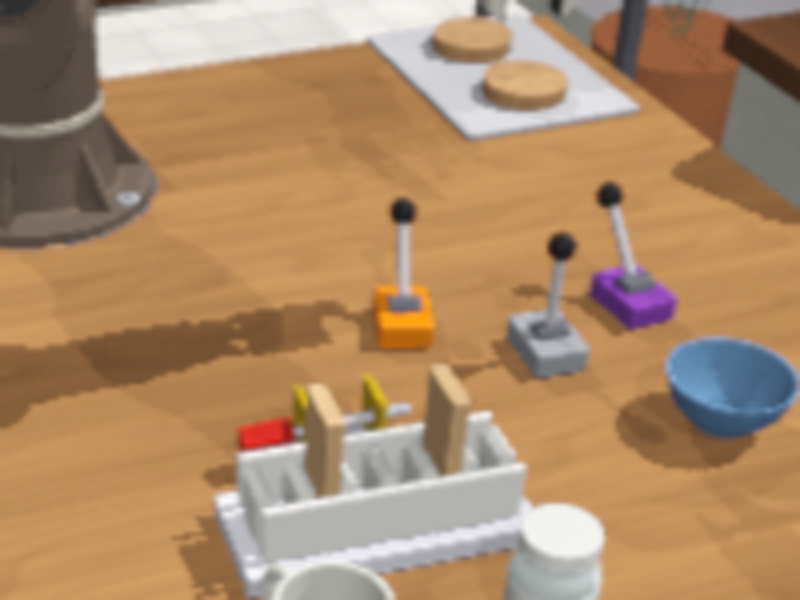

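The ball at (562,246) stands above its box, at x = 0.454 against a pivot at 0.456, so the lever is upright. Boards and pin are in place and the arm is clear. Handing in.

```bash
python3 -c "
from cell import arm
print(arm.sign_off())"
```

```text
the job is handed in; nothing more can be done
None
```

The job is handed in, though no verdict came back: the dryer was switched off first, both wooden boards stand in rack slots 1 and 4, the pin is through both eyes, the lever was last measured upright, and the jar, mug and bowl were not touched.

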